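Load and cycle the heat-sink shuttle press

TASK

Pull the press's shuttle fully out, pick every finned heat sink (black square and silver round) out of the cluttered cardboard bin, and set each flat down into a pocket of its own shape in the blue nest plate. When all are seated, push the shuttle fully home under the press head, swing the red lock lever fully over towards the head, press the green start button all the way down, swing the lever fully back, and only then pull the shuttle fully out again with every heat sink still seated. Never lock or start while the shuttle is not home. Leave the other parts in the bin, and do not disturb the screwdriver, the glue carton or the tape dispenser.

Things in the scene. Friction and masses are not known exactly. Their poses are not given: they have to be found in the camera images.
- square_1: square black finned heat sink, 40 x 40 mm, 20 mm tall, flat side down; origin at the centre of its underside, z up through the fins, x along the fins, x and y square to its sides. May be absent.
- square_2: square black finned heat sink, 40 x 40 mm, 20 mm tall, flat side down; origin at the centre of its underside, z up through the fins, x along the fins, x and y square to its sides. May be absent.
- round_1: round silver finned heat sink, 46 mm diameter, 20 mm tall; origin at the centre of its underside, z up. May be absent.
- round_2: round silver finned heat sink, 46 mm diameter, 20 mm tall; origin at the centre of its underside, z up. May be absent.
- bracket: steel L-bracket, 50 x 16 x 16 mm, long side along x; other part in the bin, origin at the centre of its underside
- standoff: brass standoff lying flat, 36 x 10 x 10 mm along x; other part in the bin, origin at the centre of its underside
- connector: white connector block, 30 x 16 x 12 mm along x; other part in the bin, origin at the centre of its underside
- ferrite: grey ferrite ring lying flat, 32 mm outer and 16 mm inner diameter, 12 mm tall; other part in the bin, origin at the centre of its underside
- inductor: copper coil, 26 mm diameter, 14 mm tall; other part in the bin, origin at the centre of its underside
- bin: shallow open cardboard bin fixed to the bench, 260 x 260 mm outside, walls 4 mm thick and 40 mm high, floor 4 mm thick; origin at the centre of its underside, x and y along its sides
- press: white bench press fixed to the bench; origin on the bench under the centre of the blue nest plate when the shuttle is fully out. The shuttle runs towards its own -y axis to below the press head; head and platen overhang y from -0.39 to -0.20, x +-0.085, from 82 mm above the bench up; the top of the machine is about 0.38 m high. Steel guide rails along y at x = +-85 mm are 28 mm high.
- shuttle (a joint): slide of the shuttle (blue nest plate 150 x 150 mm, its top face 32 mm above the bench, with handle): 0 m fully out (loading, clear of the head), 0.22 m fully home under the press head; runs on guides with about 2 N of friction and stays where it is left
- shuttle_handle (a point): top centre of the shuttle's upright black handle post, 22 mm diameter, top 82 mm above the bench, post free over its upper 50 mm; it stands 145 mm from the plate's centre on the side away from the press head. Axes as the press: y points away from the head (out).
- square_pocket_a (a point): centre of the floor of a 44 x 44 mm square pocket (sides along the point's x and y) in the shuttle's blue nest plate, 8 mm deep; pocket centres form a 75 mm square, like shapes on the diagonals; z up, moves with the shuttle
- square_pocket_b (a point): centre of the floor of a 44 x 44 mm square pocket (sides along the point's x and y) in the shuttle's blue nest plate, 8 mm deep; pocket centres form a 75 mm square, like shapes on the diagonals; z up, moves with the shuttle
- round_pocket_a (a point): centre of the floor of a 50 mm diameter round pocket in the shuttle's blue nest plate, 8 mm deep; pocket centres form a 75 mm square, like shapes on the diagonals; z up, moves with the shuttle
- round_pocket_b (a point): centre of the floor of a 50 mm diameter round pocket in the shuttle's blue nest plate, 8 mm deep; pocket centres form a 75 mm square, like shapes on the diagonals; z up, moves with the shuttle
- lock (a joint): red shuttle lock lever, 80 mm long, on a small block beside the nest on the far side: 0 rad unlocked, leaning away from the press head (the press's +y); 1.0 rad locked, leaning as far towards the head (-y); upright at 0.5; stays where it is left, moved by pushing it sideways near its tip
- lock_tip (a point): tip of the red lock lever
- start (a joint): travel of the green start button: 0 m released, 0.006 m fully down (about 4 N); springs back
- start_top (a point): centre of the top face of the green round start button, 32 mm diameter, pressed straight down; on a small grey housing
- driver: electric screwdriver lying on the bench, 240 mm long; bystander, origin at the underside of its body
- carton: white and blue glue carton, 150 x 35 x 40 mm; bystander, origin at the centre of its underside
- dispenser: black tape dispenser with amber roll, 170 x 70 x 125 mm; bystander, origin at the centre of its underside
Things that resemble listed ones, but are neither listed nor needed, are in the scene too. What is shaped like the round_1 but orange or purple is not meant.

How it is judged (in metres and radians):
On the way, in this order (a step that is already met when the one before it is completed fails the run):
1. the shuttle is pulled fully out (within 12 mm) (value of joint shuttle below 0.012 m), for 0.2 s.
2. every heat sink present is seated in a pocket of its own shape, shuttle out (value of joint shuttle below 0.012 m and (distance between square_1 and square_pocket_a below 0.006 m or distance between square_1 and square_pocket_b below 0.006 m) and angle between each of square_1, square_2, round_1, round_2's own z axis and vertical below 0.08 rad and (distance between square_2 and square_pocket_a below 0.006 m or distance between square_2 and square_pocket_b below 0.006 m) and (distance between round_1 and round_pocket_a below 0.006 m or distance between round_1 and round_pocket_b below 0.006 m) and (distance between round_2 and round_pocket_a below 0.006 m or distance between round_2 and round_pocket_b below 0.006 m)), for 0.3 s.
3. the shuttle is fully home (within 12 mm) with every heat sink seated (value of joint shuttle above 0.208 m and (distance between square_1 and square_pocket_a below 0.006 m or distance between square_1 and square_pocket_b below 0.006 m) and angle between each of square_1, square_2, round_1, round_2's own z axis and vertical below 0.08 rad and (distance between square_2 and square_pocket_a below 0.006 m or distance between square_2 and square_pocket_b below 0.006 m) and (distance between round_1 and round_pocket_a below 0.006 m or distance between round_1 and round_pocket_b below 0.006 m) and (distance between round_2 and round_pocket_a below 0.006 m or distance between round_2 and round_pocket_b below 0.006 m)), for 0.2 s.
4. the lock lever is swung over to locked (over 0.85 rad) with the shuttle home and the heat sinks seated (all of step 3 and value of joint lock above 0.85 rad), for 0.2 s.
5. the start button is pressed down (over 4 mm) with the shuttle home and locked and the heat sinks seated (all of step 4 and value of joint start above 0.004 m), for 0.05 s.
6. the lock lever is swung back to unlocked (under 0.15 rad), shuttle still home (value of joint lock below 0.15 rad and value of joint shuttle above 0.208 m), for 0.1 s.
At the end, for the whole second after the job is handed in: shuttle fully out (within 12 mm), lock lever unlocked (under 0.15 rad), every heat sink present lies flat at rest in a pocket of its own shape (underside centre within 6 mm of the centre of the pocket floor, tilt under 0.08 rad), the other parts are still in the bin (all of step 2 and value of joint lock below 0.15 rad and linear speed of each of square_1, square_2, round_1, round_2 below 0.02 m/s and x of bracket in the frame of bin between -0.126 and 0.126 m and y of bracket in the frame of bin between -0.126 and 0.126 m and z of each of bracket, standoff, connector, ferrite, inductor in the frame of bin below 0.04 m and x of standoff in the frame of bin between -0.126 and 0.126 m and y of standoff in the frame of bin between -0.126 and 0.126 m and x of connector in the frame of bin between -0.126 and 0.126 m and y of connector in the frame of bin between -0.126 and 0.126 m and x of ferrite in the frame of bin between -0.126 and 0.126 m and y of ferrite in the frame of bin between -0.126 and 0.126 m and x of inductor in the frame of bin between -0.126 and 0.126 m and y of inductor in the frame of bin between -0.126 and 0.126 m); the robot touches nothing.
It fails at once if the lock lever is over (more than 0.6 rad) while the shuttle is not home (more than 25 mm short) (value of joint lock above 0.6 rad and value of joint shuttle below 0.195 m).
It fails at once if start button pressed (over 3 mm) while the shuttle is not home (more than 25 mm short) (value of joint start above 0.003 m and value of joint shuttle below 0.195 m).
It fails at once if a bystander is moved more than 40 mm (distance of any of driver, carton, dispenser from where it was at the start of the episode above 0.04 m).
Of square_1, square_2, round_1, round_2 only 3 to 4 are there at a start; the rules pass over those that are not, and their reading is None.
At some moment in a run one of square_1, square_2, round_1, round_2 may be knocked a few centimetres aside while the robot is not near it.
Once in a run the grip may slacken for a moment while it holds something.
It also fails if it takes over 210 s, if anything falls off the work surface, if the arm or the gripper's body presses on something with over 40 N, if the wrist force passes 120 N, or if a joint passes its speed limit or range.

ROBOT

A 6-joint arm with a two-finger parallel gripper is mounted at the origin on the work surface. World frame = base frame: x ahead of the robot, y to its left, z up, the work surface at z = 0. Lengths are in m, angles in degrees, forces in N, time in s.
With the tool pointing down it reaches from about 0.325 to 0.9 m from the base axis. Payload 6.1 kg.
Tool frame: the origin (TCP) lies on the centre line of the jaws, within the pads' length; the fingertips stand tip_extent ahead of it and the grasp point (between the pads) lies 8 mm behind it (tip_extent is the distance from the TCP to the fingertips, in m); z points along the fingers, y is the line along which they close (so a half turn about z gives the same grasp; the last joint's range is limited). The gripper opens to 85 mm and grips with 20 to 120 N. Pads are 22 mm wide; open, the fingers measure 114 mm over their backs; the gripper's body (76 mm by 85 mm) begins 54 mm behind the grasp point. The pads swing forward as they close: fully open they stand 13 mm farther back than shut.
Start: joints at [69.781, 12.628, 87.462, -0, 79.91, -7.225], TCP at [0.141, 0.609, 0.242] pointing down, gripper open.
Joint ranges: [-170.65, 170.65], [-52.31, 119.04], [5.05, 147.46], [-71.25, 251.25], [11.57, 151.72], [-153.62, 153.62]. Speed limits (degrees/s): [147.25, 147.25, 172.46, 180, 180, 180].

INTERFACE

Orientations are given as [roll, pitch, yaw] about the fixed x, y, z axes, in that order (R = Rz(yaw) Ry(pitch) Rx(roll)).
In Python, from cell import get_obs, camera, finish_job, look_for, silhouettes, spot_point, tip_extent gives the robot as it stands.
- The arm moves only by the tool step_arm, never from a script. Its argument "rows" is a list of rows, each a list of 2 entries, a list of its own where there are three numbers: the shift along the tool's x, y, z in m, then the turn, a rotation vector about the tool's x, y, z in degrees. A call has exactly 8 rows; each row shifts and turns the commanded pose from where the row before left it, along the tool's axes as they then stand; what a row does not reach is not made up. A row lasts 1/8 s, in which the tool goes at most 62.5 mm and 10.7 degrees, less where a joint would pass 70% of its speed; a pose out of reach is approached as far as the arm can. A call is refused whole if a number of a shift passes 0.0625 or a number of a turn 10.7, either way. A call with a gripper value outside its range is refused whole. "fingers" is the finger opening in m, from 0 to 0.0854, set as the call begins (left out, the last holds). The fingers move at their own pace and stop on an object; "newtons" is the grip in N (left out, the last holds). Time passes only in rows, so rows that do not move let the fingers close, or fill a call up. It gives the time, the measured TCP pose, the force, the opening and the grip force at its end, in the units of the state.
- get_obs(): the state, without advancing time (a new reading comes with each control period).
- camera(name): name is "scene" or "side" or "wrist"; returns a dict with "img" (420x560x3 uint8, red, green, blue), "z_map" (420x560 float32, m along the optical axis (not along the pixel's ray), 0 where there is no reading), "camera_matrix" (3x3 intrinsics, pixels), "R" (3x3) and "t" (3): a world point X has camera coordinates R X + t. Camera axes: x right, y down, z forward; pixel columns grow to the right and rows downward; lengths in m; the calibration is good to about 2 mm. A picture is of the moment at which its call begins.
- finish_job(): hands the job in; it is judged then, once.
Trained networks look in a picture, given as the dict that the camera call returned (one of the last four; its "shot" number tells which), for a name from the list of things; names that differ only in an ending like _2 or _b are one class to them, and where a whole thing is asked for, a point or a joint stands for the part that bears it (a point fixed in the world has none). Each returns a list of dicts, best first, with "p" (0 to 1); they miss things now and then, are a little off and sometimes report something else, mostly with a low value. They report only what shows in the picture. A call takes as long as a camera call. They do not tell look-alikes from the thing itself.
- look_for(picture, query): "centre" ([x, y, z] in m, in world coordinates, good to about 4 mm: the middle of the surface that is visible of it).
- silhouettes(picture, query): "mask" (420x560 bool, what is visible of it).
- spot_point(picture, query): "centre" ([x, y, z] in m, in world coordinates, good to about 4 mm: a listed point, or the origin of a listed thing).
The state is a dict: "t": time; "qpos": joint angles; "joint_vel": joint speeds; "joint_efforts": joint torques, N m; "tcp_pos": TCP position; "eef_rot": TCP orientation; "force": force on the tool from outside, world axes, zero at the start; "wrist_torque": the same for the moment, N m; "width": finger opening in m; "finger_force": force on a finger pad.
Only numpy, scipy, OpenCV 4.12 (cv2) and the standard library are available. Lean on these libraries where they do the work, as an engineer would, in place of code of your own. Each camera call takes 0.05 s, during which the arm holds its last target. There are 200 camera calls.

## Working session

There is one attempt and no reset: what is moved stays moved. The work goes in short steps, Python scripts to look and compute and a tool call to move; the robot and the scene stay as the last step left them, time stands still between calls to the robot, and variables do not carry over. Pictures are saved under pics/ and viewed, at most 14 in all, crops included, and the job is handed in when it is done.

Besides the shell and the picture viewer there is one more tool, called after ">>>" in YAML: its name, and indented under it one key for each argument. step_arm: Moves the arm, as the interface text tells. Its arguments: {"type":"object","properties":{"rows":{"type":"array","items":{"type":"array"}},"fingers":{"type":"number"},"newtons":{"type":"number"}},"required":["rows"]}

```bash
ls; mkdir -p pics
cat > h.py <<'E'
import numpy as np, cv2
from cell import *
def save(c,n): cv2.imwrite(f'pics/{n}.png',c['img'][:,:,::-1])
def pts(c):
    K=c['camera_matrix'];z=c['z_map'];v,u=np.mgrid[:420,:560]
    P=np.stack([(u-K[0,2])/K[0,0]*z,(v-K[1,2])/K[1,1]*z,z],-1)
    return (P-c['t'])@c['R']
def st():
    o=get_obs();print({k:np.round(o[k],3).tolist() for k in ('t','tcp_pos','eef_rot','force','width','finger_force','qpos')})
E
python3 - <<'E'
from h import *
st();print(tip_extent)
for n in ('scene','side'):
    c=camera(n);save(c,n+'0')
    for q in ['square_1','round_1','bin','press','driver','carton','dispenser','shuttle','lock','start']:
        print(n,q,[(np.round(d['centre'],3).tolist(),round(d['p'],2)) for d in look_for(c,q)])
    for q in ['square_1','round_1','bin','press','shuttle_handle','square_pocket_a','round_pocket_a','lock_tip','start_top']:
        print(n,'SP',q,[(np.round(d['centre'],3).tolist(),round(d['p'],2)) for d in spot_point(c,q)])
E
```

```text
pics
{'t': 0.0, 'tcp_pos': [0.14, 0.608, 0.241], 'eef_rot': [-179.892, -0.014, 167.005], 'force': [0.851, -0.269, 0.765], 'width': 0.085, 'finger_force': 0.0, 'qpos': [69.78, 12.675, 87.525, 0.0, 79.909, -7.225]}
0.011
scene square_1 [([0.414, 0.291, 0.022], 0.79), ([0.554, 0.306, 0.022], 0.73)]
scene round_1 [([0.371, 0.112, 0.018], 0.82), ([0.71, 0.155, 0.014], 0.73), ([0.488, 0.229, 0.018], 0.63), ([0.587, 0.106, 0.014], 0.62), ([0.299, 0.261, 0.014], 0.51)]
scene bin [([0.489, 0.308, -0.001], 0.66)]
scene press [([0.576, -0.312, 0.1], 0.56)]
scene driver [([0.79, -0.119, 0.027], 0.81)]
scene carton [([0.792, 0.144, 0.036], 0.7)]
scene dispenser [([0.53, -0.241, 0.034], 0.65), ([0.744, 0.346, 0.066], 0.56)]
scene shuttle [([0.531, -0.234, 0.029], 0.62)]
scene lock [([0.65, -0.069, 0.112], 0.44)]
scene start [([0.675, 0.039, 0.022], 0.5)]
scene SP square_1 [([0.412, 0.286, 0.004], 0.91), ([0.551, 0.307, 0.005], 0.84), ([0.484, 0.298, -0.004], 0.66), ([0.786, 0.128, -0.002], 0.58)]
scene SP round_1 [([0.367, 0.109, 0.001], 0.67), ([0.291, 0.257, 0.0], 0.66), ([0.579, 0.102, -0.001],
[... 1467 characters left out ...]
7, 0.003], 0.9), ([0.412, 0.289, 0.01], 0.85)]
side SP round_1 [([0.485, 0.229, 0.007], 0.86), ([0.367, 0.102, -0.001], 0.7), ([0.705, 0.147, 0.004], 0.69), ([0.577, 0.103, -0.004], 0.65), ([0.296, 0.259, 0.005], 0.59)]
side SP bin [([0.486, 0.297, 0.004], 0.8), ([0.518, -0.12, 0.08], 0.44)]
side SP press []
side SP shuttle_handle [([0.519, -0.116, 0.082], 0.82)]
side SP square_pocket_a [([0.578, -0.293, 0.021], 0.88), ([0.493, -0.231, 0.024], 0.65)]
side SP round_pocket_a [([0.568, -0.218, 0.023], 0.93), ([0.507, -0.311, 0.023], 0.7), ([0.557, 0.307, 0.002], 0.57)]
side SP lock_tip [([0.639, -0.071, 0.107], 0.55)]
side SP start_top [([0.671, 0.03, 0.019], 0.6), ([0.485, 0.374, 0.008], 0.5)]
```

View pics/scene0.png

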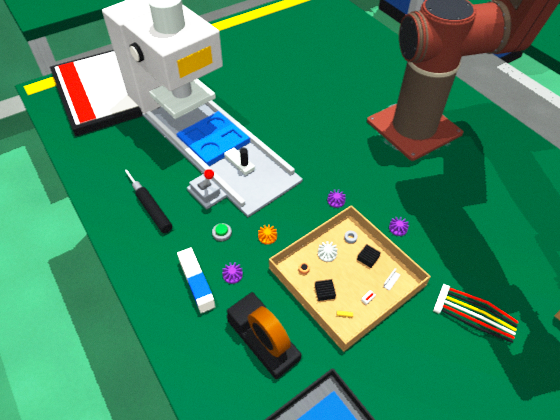

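View pics/side0.png

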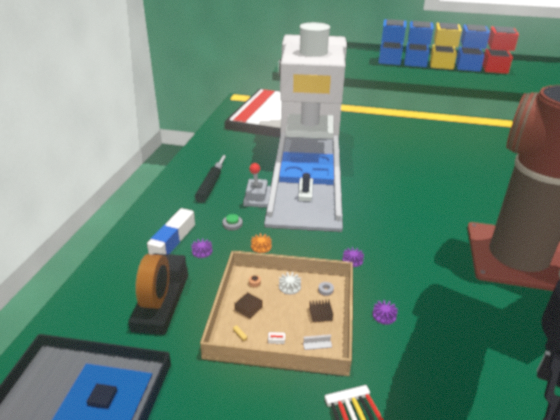

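The scene view shows the bin around (350,275) with two black squares at (368,256) and (325,290) and one silver round at (327,250). The orange and purple decoys lie outside the bin. The shuttle is part-way in with its handle at (244,157), and the lever is leaning at (208,175). Next I measure the geometry.

```bash
cat >> h.py <<'E'
def rect(P2):
    (c,s,a)=cv2.minAreaRect(P2.astype(np.float32)); return np.round(c,4),np.round(s,4),round(a,1)
E
python3 - <<'E'
from h import *
for n in ('scene','side'):
    c=camera(n);P=pts(c);hsv=cv2.cvtColor(c['img'],cv2.COLOR_RGB2HSV);ok=c['z_map']>0
    def seg(q,i=0):
        m=silhouettes(c,q); return m[i]['mask']&ok if m else None
    m=(hsv[...,0]>100)&(hsv[...,0]<125)&(hsv[...,1]>150)&ok&(P[...,0]>.4)&(P[...,0]<.7)&(abs(P[...,1]+.26)<.12)&(P[...,2]>.026)&(P[...,2]<.04)
    print(n,'plate',rect(P[m][:,:2]),m.sum())
    m=seg('bin'); 
    if m is not None:
        p=P[m];p2=p[(p[:,2]>.034)&(p[:,2]<.048)];print('bin rim',rect(p2[:,:2]),len(p2)); p2=p[(p[:,2]<.01)&(p[:,2]>-.002)]; print('floor',rect(p2[:,:2]))
    for q in ('square_1','round_1'):
        for d in silhouettes(c,q):
            p=P[d['mask']&ok];p=p[p[:,2]>.012]
            if len(p)>8: print(q,round(d['p'],2),rect(p[:,:2]),np.round(np.median(p,0),3),np.round(p[:,2].max(),3))
    for q in('shuttle_handle','lock','start','shuttle'):
        for d in silhouettes(c,q)[:1]:
            p=P[d['mask']&ok]; print(q,round(d['p'],2),len(p),np.round(np.percentile(p,[2,50,98],axis=0),3).tolist())
    # rails: z~.028, near press, not blue
    for lo,hi in((.022,.034),):
        m=ok&(P[...,2]>lo)&(P[...,2]<hi)&(P[...,0]>.35)&(P[...,0]<.64)&(P[...,1]>-.3)&(P[...,1]<.06)&~((hsv[...,0]>100)&(hsv[...,0]<125)&(hsv[...,1]>150))&(hsv[...,1]<60)
        print('rails',rect(P[m][:,:2]),m.sum())
E
```

```text
scene plate (array([ 0.5392, -0.2633]), array([0.1519, 0.1565]), 7.5) 1044
bin rim (array([0.4859, 0.2964]), array([0.2634, 0.2616]), 5.1) 1133
floor (array([0.4739, 0.2862]), array([0.2916, 0.2803]), 5.2)
square_1 0.84 (array([0.5552, 0.304 ]), array([0.0422, 0.0406]), 68.0) [0.557 0.305 0.023] 0.03
square_1 0.81 (array([0.415 , 0.2866]), array([0.0435, 0.0402]), 19.1) [0.417 0.288 0.024] 0.031
round_1 0.8 (array([0.5832, 0.1029]), array([0.0405, 0.0447]), 51.6) [0.584 0.103 0.02 ] 0.027
round_1 0.66 (array([0.7103, 0.1539]), array([0.039 , 0.0449]), 68.9) [0.712 0.153 0.02 ] 0.026
round_1 0.56 (array([0.4904, 0.2252]), array([0.0433, 0.0437]), 51.5) [0.492 0.226 0.023] 0.03
round_1 0.52 (array([0.3723, 0.1023]), array([0.0401, 0.0436]), 32.2) [0.372 0.103 0.019] 0.025
shuttle_handle 0.96 2600 [[0.465, -0.335, 0.02], [0.534, -0.24, 0.033], [0.614, -0.102, 0.076]]
lock 0.73 2638 [[0.465, -0.336, 0.018], [0.533, -0.239, 0.032], [0.613, -0.101, 0.076]]
shuttle 0.65 2625 [[0.464, -0.336, 0.019], [0.533, -0.24, 0.033], [0.614, -0.102, 0.076]]
rails (array([ 0.5393, -0.1608]), array([0.22
[... 635 characters left out ...]
0.7047, 0.1537]), array([0.0407, 0.0452]), 21.0) [0.703 0.157 0.017] 0.022
round_1 0.62 (array([0.3593, 0.1193]), array([0.0444, 0.074 ]), 22.6) [0.366 0.107 0.018] 0.039
round_1 0.61 (array([0.4855, 0.2279]), array([0.0427, 0.0457]), 83.6) [0.485 0.23  0.021] 0.026
round_1 0.38 (array([ 0.53  , -0.2121]), array([0.1516, 0.2548]), 7.8) [ 0.521 -0.232  0.03 ] 0.084
shuttle_handle 0.7 1829 [[0.457, -0.332, 0.014], [0.521, -0.233, 0.03], [0.605, -0.094, 0.077]]
start 0.55 112 [[0.653, 0.021, 0.01], [0.667, 0.04, 0.02], [0.682, 0.05, 0.023]]
shuttle 0.83 1828 [[0.457, -0.331, 0.012], [0.52, -0.232, 0.03], [0.601, -0.094, 0.077]]
rails (array([ 0.539 , -0.1595]), array([0.223 , 0.2996]), 7.3) 726
```

```bash
cat >> h.py <<'E'
from scipy.spatial.transform import Rotation as Ro
import json
def plan(wps,rem=None):
    """wps: list of (x,y,z,yaw,nrows) ; prints calls of 8 rows, yaw about world z tool-down"""
    o=get_obs();p=np.array(o['tcp_pos']);R=Ro.from_euler('xyz',o['eef_rot'],degrees=True);rows=[]
    for x,y,z,yaw,n in wps:
        T=np.array([x,y,z]);RT=Ro.from_euler('xyz',[180,0,yaw],degrees=True)
        rv=(R.inv()*RT).as_rotvec(degrees=True)
        if np.linalg.norm(rv)<.25: rv*=0
        p0=p.copy()
        for i in range(n):
            d=np.round(R.inv().apply(p0+(T-p0)*(i+1)/n-p),4); w=np.round(rv/n,2)
            rows.append([d.tolist(),w.tolist()])
            if abs(d).max()>.0625 or abs(w).max()>10.7: print('TOO FAST',d,w)
            p=p+R.apply(d);R=R*Ro.from_rotvec(w,degrees=True)
    while len(rows)%8: rows.append([[0,0,0],[0,0,0]])
    for i in range(0,len(rows),8): print(json.dumps(rows[i:i+8]).replace(' ','').replace('-0.0,','0,').replace('-0.0]','0]').replace('0.0,','0,').replace('0.0]','0]'))
E
python3 - <<'E'
from h import *
plan([(.517,-.116,.242,187.5,14),(.517,-.116,.15,187.5,2)])
E
```

```text
[[[-0.0378,-0.0444,0],[0,0,-1.46]],[[-0.0367,-0.0454,0],[0,0,-1.46]],[[-0.0356,-0.0463,0.0001],[0,0,-1.46]],[[-0.0343,-0.0471,0],[0,0,-1.46]],[[-0.0331,-0.0481,0],[0,0,-1.46]],[[-0.0319,-0.0488,0],[0,0,-1.46]],[[-0.0307,-0.0497,0.0001],[0,0,-1.46]],[[-0.0293,-0.0504,0],[0,0,-1.46]]]
[[[-0.0281,-0.0512,0],[0,0,-1.46]],[[-0.0268,-0.0518,0],[0,0,-1.46]],[[-0.0254,-0.0525,0],[0,0,-1.46]],[[-0.0241,-0.0532,0.0001],[0,0,-1.46]],[[-0.0227,-0.0537,0],[0,0,-1.46]],[[-0.0213,-0.0543,0],[0,0,-1.46]],[[0,0,0.046],[0,0,0]],[[0,0,0.046],[0,0,0]]]
```

>>> step_arm:
  rows:
    - [[-0.038,-0.0445,0],[0,0,-1.46]]
    - [[-0.0365,-0.0455,0],[0,0,-1.46]]
    - [[-0.0355,-0.0465,0],[0,0,-1.46]]
    - [[-0.0345,-0.047,0],[0,0,-1.46]]
    - [[-0.033,-0.048,0],[0,0,-1.46]]
    - [[-0.032,-0.049,0],[0,0,-1.46]]
    - [[-0.0305,-0.0495,0],[0,0,-1.46]]
    - [[-0.0295,-0.0505,0],[0,0,-1.46]]
  fingers: 0.07
  newtons: 40

```text
t: 3.8
tcp_pos: [0.3563, 0.1928, 0.2428]
eef_rot: [180.0, 0.1, 178.8]
force: [0.7, 0.2, 0.6]
width: 0.07
finger_force: 0.0
```

>>> step_arm:
  rows:
    - [[-0.028,-0.051,0],[0,0,-1.46]]
    - [[-0.027,-0.052,0],[0,0,-1.46]]
    - [[-0.0255,-0.0525,0],[0,0,-1.46]]
    - [[-0.024,-0.053,0],[0,0,-1.46]]
    - [[-0.0225,-0.0535,0],[0,0,-1.46]]
    - [[-0.0215,-0.0545,0],[0,0,-1.46]]
    - [[0,0,0.046],[0,0,0]]
    - [[0,0,0.046],[0,0,0]]

```text
t: 4.8
tcp_pos: [0.5177, -0.1173, 0.1497]
eef_rot: [-180.0, 0.1, -172.7]
force: [0.3, 0.2, -0.6]
width: 0.07
finger_force: 0.0
```

Run:
```python
from h import *
c=camera('wrist');save(c,'w1');st();P=pts(c);ok=c['z_map']>0
m=ok&(P[...,2]>.07)&(P[...,2]<.095)&(np.hypot(P[...,0]-.517,P[...,1]+.116)<.05)
print(m.sum(),rect(P[m][:,:2]),np.median(P[m],0))
for q in('shuttle_handle','square_pocket_a','round_pocket_a','lock_tip'): print(q,[(np.round(d['centre'],3).tolist(),round(d['p'],2)) for d in spot_point(c,q)])
plan([(.517,-.116,.058,187.5,4)])
```

```text
{'t': 4.85, 'tcp_pos': [0.513, -0.115, 0.142], 'eef_rot': [179.739, -0.476, -172.628], 'force': [-3.559, 0.631, -4.018], 'width': 0.07, 'finger_force': 0.0, 'qpos': [-21.255, 5.021, 107.219, 0.001, 68.303, -118.626]}
1000 (array([ 0.5156, -0.1184]), array([0.021 , 0.0212]), 52.8) [ 0.51344647 -0.11851612  0.08262777]
shuttle_handle [([0.516, -0.117, 0.082], 0.79)]
square_pocket_a [([0.58, -0.29, 0.024], 0.88), ([0.494, -0.23, 0.022], 0.71), ([0.518, -0.118, 0.083], 0.64)]
round_pocket_a [([0.564, -0.224, 0.023], 0.73), ([0.505, -0.303, 0.024], 0.6)]
lock_tip []
[[[0.0003,0.0001,0.0235],[0,0,0]],[[0.0003,0.0001,0.0235],[0,0,0]],[[0.0002,0.0002,0.0235],[0,0,0]],[[0.0003,0.0001,0.0236],[0,0,0]],[[0,0,0],[0,0,0]],[[0,0,0],[0,0,0]],[[0,0,0],[0,0,0]],[[0,0,0],[0,0,0]]]
```

View pics/w1.png

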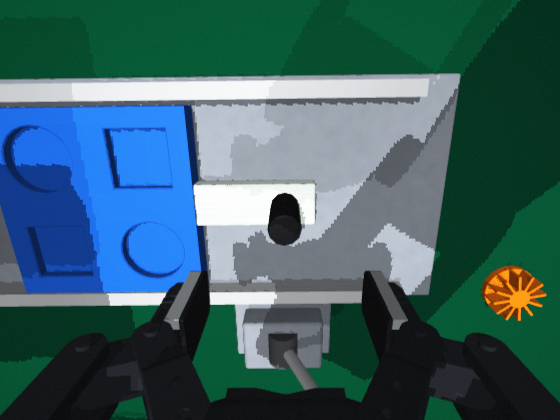

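The wrist view shows the handle post at (285,220), the nest plate on the left, the lock block at (283,340), and the orange decoy at (515,292). All agree with the scene measurements.

>>> step_arm:
  rows:
    - [[0.0005,0,0.023],[0,0,0]]
    - [[0.0005,0,0.023],[0,0,0]]
    - [[0,0,0.023],[0,0,0]]
    - [[0,0,0.023],[0,0,0]]
    - [[0,0,0],[0,0,0]]
    - [[0,0,0],[0,0,0]]
    - [[0,0,0],[0,0,0]]
    - [[0,0,0],[0,0,0]]

```text
t: 6.05
tcp_pos: [0.5168, -0.1165, 0.0594]
eef_rot: [-179.9, 0.1, -172.5]
force: [-0.5, 0.6, 0.9]
width: 0.0703
finger_force: 0.0
```

>>> step_arm:
  rows:
    - [[0,0,0],[0,0,0]]
    - [[0,0,0],[0,0,0]]
    - [[0,0,0],[0,0,0]]
    - [[0,0,0],[0,0,0]]
    - [[0,0,0],[0,0,0]]
    - [[0,0,0],[0,0,0]]
    - [[0,0,0],[0,0,0]]
    - [[0,0,0],[0,0,0]]
  fingers: 0.0

```text
t: 7.05
tcp_pos: [0.5162, -0.1164, 0.0585]
eef_rot: [-180.0, 0.0, -172.6]
force: [-2.4, -0.9, 4.1]
width: 0.0211
finger_force: 39.1
```

>>> step_arm:
  rows:
    - [[0,0.018,0],[0,0,0]]
    - [[0,0.02,0],[0,0,0]]
    - [[0,0.02,0],[0,0,0]]
    - [[0,0.02,0],[0,0,0]]
    - [[0,0.02,0],[0,0,0]]
    - [[0,0.02,0],[0,0,0]]
    - [[0,0.02,0],[0,0,0]]
    - [[0,0.012,0],[0,0,0]]

```text
t: 8.05
tcp_pos: [0.4951, 0.0333, 0.0585]
eef_rot: [180.0, -0.2, -172.5]
force: [-8.6, -4.4, 11.8]
width: 0.0213
finger_force: 41.3
```

>>> step_arm:
  rows:
    - [[0,0.002,0],[0,0,0]]
    - [[0,0.002,0],[0,0,0]]
    - [[0,0,0],[0,0,0]]
    - [[0,0,0],[0,0,0]]
    - [[0,0,0],[0,0,0]]
    - [[0,0,0],[0,0,0]]
    - [[0,0,0],[0,0,0]]
    - [[0,0,0],[0,0,0]]

```text
t: 9.05
tcp_pos: [0.4946, 0.0369, 0.0584]
eef_rot: [180.0, -0.2, -172.5]
force: [-9.1, -1.6, 11.6]
width: 0.0207
finger_force: 41.3
```

>>> step_arm:
  rows:
    - [[0.001,0.002,-0.0005],[0,0,0]]
    - [[0.001,0.002,-0.0005],[0,0,0]]
    - [[0,0.002,0],[0,0,0]]
    - [[0,0.002,0],[0,0,0]]
    - [[0,0,0],[0,0,0]]
    - [[0,0,0],[0,0,0]]
    - [[0,0,0],[0,0,0]]
    - [[0,0,0],[0,0,0]]

```text
t: 10.05
tcp_pos: [0.4938, 0.0418, 0.0586]
eef_rot: [-179.8, 0.1, -172.5]
force: [5.8, -13.5, -8.6]
width: 0.0209
finger_force: 40.1
```

>>> step_arm:
  rows:
    - [[0,0.002,0],[0,0,0]]
    - [[0,0.002,0],[0,0,0]]
    - [[0,0,0],[0,0,0]]
    - [[0,0,0],[0,0,0]]
    - [[0,0,0],[0,0,0]]
    - [[0,0,0],[0,0,0]]
    - [[0,0,0],[0,0,0]]
    - [[0,0,0],[0,0,0]]

```text
t: 11.05
tcp_pos: [0.4938, 0.042, 0.0586]
eef_rot: [-179.4, 0.1, -172.5]
force: [7.1, -32.2, -11.1]
width: 0.0209
finger_force: 41.3
```

>>> step_arm:
  rows:
    - [[0,-0.002,0],[0,0,0]]
    - [[0,-0.002,0],[0,0,0]]
    - [[0,-0.001,0],[0,0,0]]
    - [[0,0,0],[0,0,0]]
    - [[0,0,0],[0,0,0]]
    - [[0,0,0],[0,0,0]]
    - [[0,0,0],[0,0,0]]
    - [[0,0,0],[0,0,0]]
  fingers: 0.06

```text
t: 12.05
tcp_pos: [0.4932, 0.0432, 0.0593]
eef_rot: [-180.0, -0.0, -172.6]
force: [-0.1, -0.9, -0.6]
width: 0.0599
finger_force: 0.0
```

>>> step_arm:
  rows:
    - [[0,0,-0.03],[0,0,0]]
    - [[0,0,-0.04],[0,0,0]]
    - [[0,0,-0.04],[0,0,0]]
    - [[0,-0.03,-0.03],[0,0,0]]
    - [[0,-0.04,-0.02],[0,0,0]]
    - [[0,-0.03,0],[0,0,0]]
    - [[0,0,0],[0,0,0]]
    - [[0,0,0],[0,0,0]]

```text
t: 13.05
tcp_pos: [0.5058, -0.0555, 0.2189]
eef_rot: [180.0, -0.0, -172.6]
force: [0.2, 0.5, -0.4]
width: 0.06
finger_force: 0.0
```

Run:
```python
from h import *
c=camera('wrist');save(c,'w2');st();P=pts(c);ok=c['z_map']>0;hsv=cv2.cvtColor(c['img'],cv2.COLOR_RGB2HSV)
m=ok&(hsv[...,0]>100)&(hsv[...,0]<125)&(hsv[...,1]>150)&(P[...,2]>.028)&(P[...,2]<.037)
print('plate',rect(P[m][:,:2]),np.median(P[m],0))
m=ok&(P[...,2]>.07)&(P[...,2]<.095)&(np.hypot(P[...,0]-.494,P[...,1]-.042)<.05)
if m.sum():print(m.sum(),rect(P[m][:,:2]))
for q in('shuttle_handle','square_pocket_a','round_pocket_a','lock_tip','start_top'): print(q,[(np.round(d['centre'],3).tolist(),round(d['p'],2)) for d in spot_point(c,q)])
a=np.radians(8.);R=np.array([[np.cos(a),-np.sin(a)],[np.sin(a),np.cos(a)]]);o=np.array([.514,-.1016])
for s in((-1,1),(1,-1),(1,1),(-1,-1)): print(s,o+R@(np.array(s)*.0375))
```

```text
{'t': 13.1, 'tcp_pos': [0.506, -0.055, 0.219], 'eef_rot': [179.955, -0.049, -172.536], 'force': [0.386, 0.506, -0.298], 'width': 0.06, 'finger_force': 0.0, 'qpos': [-15.13, -2.319, 106.021, 0.024, 76.361, -112.6]}
plate (array([ 0.6308, -0.0264]), array([0.476 , 0.1972]), 32.6) [ 0.50885478 -0.10188387  0.03291045]
627 (array([0.493 , 0.0413]), array([0.0211, 0.021 ]), 49.8)
shuttle_handle []
square_pocket_a [([0.471, -0.069, 0.021], 0.93), ([0.554, -0.134, 0.024], 0.6)]
round_pocket_a [([0.479, -0.142, 0.025], 0.73), ([0.546, -0.064, 0.027], 0.59)]
lock_tip [([0.645, -0.075, 0.102], 0.67)]
start_top [([0.669, 0.032, 0.025], 0.76)]
(-1, 1) [ 0.47164596 -0.06968394]
(1, -1) [ 0.55635404 -0.13351606]
(1, 1) [ 0.54591606 -0.05924596]
(-1, -1) [ 0.48208394 -0.14395404]
```

View pics/w2.png

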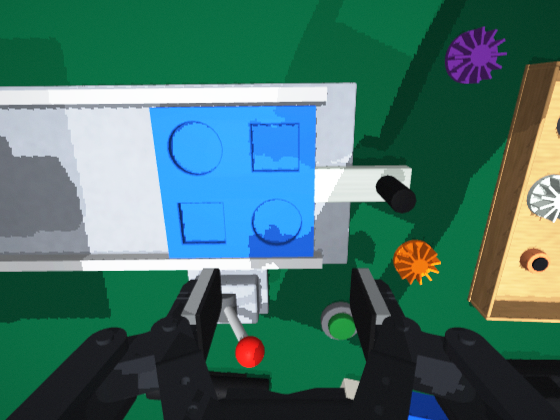

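The wrist view shows the plate with squares at (275,147) and (202,222), rounds at (195,148) and (277,222), and the handle at (396,193). The shuttle is out. The red lever knob is at (250,352) and the green button at (342,325).

Run:
```python
from h import *
c=camera('wrist');P=pts(c);ok=c['z_map']>0;hsv=cv2.cvtColor(c['img'],cv2.COLOR_RGB2HSV)
b=ok&(hsv[...,0]>100)&(hsv[...,0]<125)&(hsv[...,1]>150)&(np.hypot(P[...,0]-.514,P[...,1]+.1016)<.12)
m=b&(P[...,2]>.0285)&(P[...,2]<.037);print('plate',rect(P[m][:,:2]))
for q in((.4716,-.0697),(.5564,-.1335),(.5459,-.0592),(.4821,-.144)):
    m=b&(P[...,2]<.0275)&(np.hypot(P[...,0]-q[0],P[...,1]-q[1])<.036);p=P[m];print(q,rect(p[:,:2]),np.round(np.median(p[:,2]),4))
plan([(.486,.285,.25,187.5,6)])
```

```text
plate (array([ 0.5138, -0.1017]), array([0.1506, 0.1499]), 8.0)
(0.4716, -0.0697) (array([ 0.4718, -0.0697]), array([0.0437, 0.0441]), 8.0) 0.025
(0.5564, -0.1335) (array([ 0.557 , -0.1292]), array([0.0424, 0.0531]), 7.5) 0.025
(0.5459, -0.0592) (array([ 0.547 , -0.0592]), array([0.0484, 0.0483]), 56.6) 0.0249
(0.4821, -0.144) (array([ 0.4824, -0.1448]), array([0.0487, 0.0488]), 7.5) 0.025
[[[-0.0041,0.0567,-0.0051],[0,0,0]],[[-0.0041,0.0567,-0.0052],[0,0,0]],[[-0.004,0.0567,-0.0051],[0,0,0]],[[-0.0041,0.0566,-0.0051],[0,0,0]],[[-0.0041,0.0567,-0.0051],[0,0,0]],[[-0.0041,0.0567,-0.0052],[0,0,0]],[[0,0,0],[0,0,0]],[[0,0,0],[0,0,0]]]
```

>>> step_arm:
  rows:
    - [[-0.004,0.0565,-0.005],[0,0,0]]
    - [[-0.004,0.0565,-0.005],[0,0,0]]
    - [[-0.004,0.0565,-0.005],[0,0,0]]
    - [[-0.004,0.0565,-0.005],[0,0,0]]
    - [[-0.004,0.0565,-0.005],[0,0,0]]
    - [[-0.004,0.0565,-0.005],[0,0,0]]
    - [[0,0,0],[0,0,0]]
    - [[0,0,0],[0,0,0]]

```text
t: 14.4
tcp_pos: [0.4857, 0.2833, 0.249]
eef_rot: [-180.0, -0.0, -172.5]
force: [0.1, 0.5, -0.4]
width: 0.0598
finger_force: 0.0
```

Run:
```python
from h import *
c=camera('wrist');save(c,'w3');st();P=pts(c);ok=c['z_map']>0
m=ok&(P[...,2]>.012)&(P[...,2]<.034)&(abs(P[...,0]-.486)<.11)&(abs(P[...,1]-.297)<.11)
n,L,S,C=cv2.connectedComponentsWithStats(m.astype(np.uint8))
for i in range(1,n):
    if S[i,4]>60:
        p=P[L==i];t=p[p[:,2]>np.percentile(p[:,2],90)-.004];print(C[i].round(),S[i,4],rect(p[:,:2]),'top',rect(t[:,:2]),np.round(p[:,2].max(),3))
```

```text
{'t': 14.45, 'tcp_pos': [0.486, 0.283, 0.249], 'eef_rot': [-179.963, -0.039, -172.559], 'force': [-0.068, -0.511, -0.895], 'width': 0.06, 'finger_force': 0.0, 'qpos': [22.166, 3.834, 96.516, -0.027, 79.698, -75.27]}
[233.  97.] 597 (array([0.4125, 0.2196]), array([0.0309, 0.031 ]), 39.0) top (array([0.4127, 0.2194]), array([0.0303, 0.0313]), 48.8) 0.02
[296.  88.] 121 (array([0.3955, 0.2815]), array([0.0034, 0.0398]), 19.3) top (array([0.3951, 0.2814]), array([0.0026, 0.0398]), 19.5) 0.028
[297.  94.] 129 (array([0.4009, 0.2833]), array([0.0055, 0.0396]), 17.8) top (array([0.401 , 0.2834]), array([0.0026, 0.0396]), 19.5) 0.027
[368. 112.] 239 (array([0.4092, 0.3594]), array([0.0496, 0.0036]), 19.6) top (array([0.4093, 0.3594]), array([0.0496, 0.0036]), 19.6) 0.023
[299. 100.] 140 (array([0.4067, 0.2855]), array([0.0065, 0.0391]), 17.1) top (array([0.4068, 0.2856]), array([0.0026, 0.0392]), 19.5) 0.027
[298. 107.] 137 (array([0.4132, 0.2876]), array([0.0064, 0.0393]), 19.2) top (array([0.4128, 0.2875]), array([0.0026, 0.0393]), 19.5) 0.027
[301. 119.] 436 (array([0.424 , 0.2915]), array([0.0162, 0.0395]), 19.9) top (array([0.4245, 0.2915]), array([0.0152, 0.0393]), 19.7) 0.027
[231. 170.] 886 (array([0.4871, 0.2245]), array([0.0449, 0.0444]), 73.3) top (array([0.487, 0.225]), array([0.0443, 0.0443]), 75.2) 0.027
[365. 182.] 412 (array([0.4821, 0.3716]), array([0.0305, 0.0164]), 11.0) top (array([0.4818, 0.3714]), array([0.03  , 0.0159]), 11.7) 0.022
[297. 235.] 1176 (array([0.5537, 0.3055]), array([0.0403, 0.0409]), 66.2) top (array([0.5537, 0.3055]), array([0.0403, 0.0409]), 66.2) 0.027
[233. 232.] 385 (array([0.5603, 0.2325]), array([0.0249, 0.0244]), 5.1) top (array([0.5604, 0.2317]), array([0.0243, 0.024 ]), 45.5) 0.024
[355. 238.] 246 (array([0.5507, 0.3745]), array([0.0108, 0.0361]), 51.9) top (array([0.5507, 0.3745]), array([0.0108, 0.0361]), 51.9) 0.017
```

View pics/w3.png

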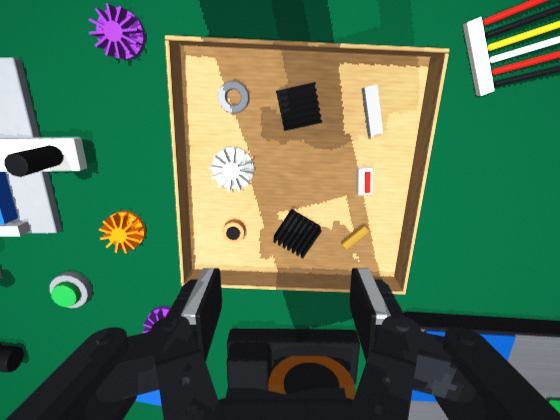

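The wrist view shows squares at (299,106) and (297,235), the silver round at (232,170), ferrite (233,97), bracket (373,112), connector (366,181), standoff (355,237) and coil (233,232). No second silver round. Next I check the fingertip height and plan the first pick.

Run:
```python
from h import *
import cell; print(cell.tip_extent)
c=camera('wrist');P=pts(c);ok=c['z_map']>0;o=get_obs();p=o['tcp_pos']
m=ok&(P[...,2]>.18);q=P[m]-p;print(len(q),np.round(np.percentile(q[:,2],[0,.5,2]),4))
d=q[q[:,2]<np.percentile(q[:,2],0)+.006];print(np.round(d.min(0),3),np.round(d.max(0),3))
plan([(.4128,.2875,.1,199.5,5),(.4128,.2875,.024,199.5,5)])
```

```text
0.011
36451 [-0.0059 -0.0011  0.0052]
[-0.016 -0.037 -0.006] [0.014 0.036 0.   ]
[[[0.0144,0.0029,0.0298],[-0.01,-0.01,-2.42]],[[0.0142,0.0036,0.0298],[-0.01,-0.01,-2.42]],[[0.0141,0.0041,0.0298],[-0.01,-0.01,-2.42]],[[0.014,0.0048,0.0298],[-0.01,-0.01,-2.42]],[[0.0137,0.0053,0.0298],[-0.01,-0.01,-2.42]],[[0,0,0.0152],[0,0,0]],[[0,0,0.0152],[0,0,0]],[[0,0,0.0152],[0,0,0]]]
[[[0,-0.0001,0.0152],[0,0,0]],[[0,0,0.0152],[0,0,0]],[[0,0,0],[0,0,0]],[[0,0,0],[0,0,0]],[[0,0,0],[0,0,0]],[[0,0,0],[0,0,0]],[[0,0,0],[0,0,0]],[[0,0,0],[0,0,0]]]
```

>>> step_arm:
  rows:
    - [[0.0145,0.003,0.03],[0,0,-2.42]]
    - [[0.014,0.0035,0.03],[0,0,-2.42]]
    - [[0.014,0.004,0.03],[0,0,-2.42]]
    - [[0.014,0.005,0.03],[0,0,-2.42]]
    - [[0.0135,0.0055,0.03],[0,0,-2.42]]
    - [[0,0,0.02],[0,0,0]]
    - [[0,0,0.015],[0,0,0]]
    - [[0,0,0.015],[0,0,0]]

```text
t: 15.5
tcp_pos: [0.4139, 0.2884, 0.049]
eef_rot: [180.0, 0.1, -160.5]
force: [0.0, 0.1, 0.5]
width: 0.0601
finger_force: 0.0
```

>>> step_arm:
  rows:
    - [[0,0,0.015],[0,0,0]]
    - [[0,0,0.008],[0,0,0]]
    - [[0,0,0.004],[0,0,0]]
    - [[0,0,0],[0,0,0]]
    - [[0,0,0],[0,0,0]]
    - [[0,0,0],[0,0,0]]
    - [[0,0,0],[0,0,0]]
    - [[0,0,0],[0,0,0]]
  newtons: 60

```text
t: 16.5
tcp_pos: [0.4131, 0.289, 0.0224]
eef_rot: [180.0, 0.0, -160.5]
force: [-0.4, -0.4, 0.2]
width: 0.06
finger_force: 0.0
```

>>> step_arm:
  rows:
    - [[0,0,0],[0,0,0]]
    - [[0,0,0],[0,0,0]]
    - [[0,0,0],[0,0,0]]
    - [[0,0,0],[0,0,0]]
    - [[0,0,0],[0,0,0]]
    - [[0,0,0],[0,0,0]]
    - [[0,0,0],[0,0,0]]
    - [[0,0,0],[0,0,0]]
  fingers: 0.0

```text
t: 17.5
tcp_pos: [0.4135, 0.2891, 0.0227]
eef_rot: [180.0, 0.1, -160.5]
force: [-0.0, 0.7, 5.5]
width: 0.0383
finger_force: 60.8
```

Run:
```python
from h import *
plan([(.413,.289,.14,199.5,4),(.4728,-.0696,.14,188,10)])
```

```text
[[[0.0001,0,-0.0293],[0,0,0]],[[0.0001,0,-0.0293],[0,0,0]],[[0.0001,0,-0.0294],[0,0,0]],[[0.0001,0,-0.0293],[0,0,0]],[[0.0064,-0.0358,0],[0,0.01,1.15]],[[0.0056,-0.0359,0],[0,0.01,1.15]],[[0.0049,-0.036,0],[0,0.01,1.15]],[[0.0042,-0.0361,0],[0,0.01,1.15]]]
[[[0.0035,-0.0362,0],[0,0.01,1.15]],[[0.0027,-0.0363,0],[0,0.01,1.15]],[[0.002,-0.0363,0],[0,0.01,1.15]],[[0.0013,-0.0363,0],[0,0.01,1.15]],[[0.0006,-0.0363,0],[0,0.01,1.15]],[[-0.0002,-0.0364,0],[0,0.01,1.15]],[[0,0,0],[0,0,0]],[[0,0,0],[0,0,0]]]
```

>>> step_arm:
  rows:
    - [[0,0,-0.029],[0,0,0]]
    - [[0,0,-0.0295],[0,0,0]]
    - [[0,0,-0.0295],[0,0,0]]
    - [[0,0,-0.0295],[0,0,0]]
    - [[0.0065,-0.036,0],[0,0,1.15]]
    - [[0.0055,-0.036,0],[0,0,1.15]]
    - [[0.005,-0.036,0],[0,0,1.15]]
    - [[0.004,-0.036,0],[0,0,1.15]]

```text
t: 18.5
tcp_pos: [0.4366, 0.1442, 0.1392]
eef_rot: [180.0, -0.1, -165.1]
force: [1.1, -0.1, 0.5]
width: 0.038
finger_force: 65.8
```

>>> step_arm:
  rows:
    - [[0.0035,-0.036,0],[0,0,1.15]]
    - [[0.003,-0.036,0],[0,0,1.15]]
    - [[0.002,-0.036,0],[0,0,1.15]]
    - [[0.001,-0.0365,0],[0,0,1.15]]
    - [[0.0005,-0.0365,0],[0,0,1.15]]
    - [[0,-0.0365,0],[0,0,1.15]]
    - [[0,0,0],[0,0,0]]
    - [[0,0,0],[0,0,0]]

```text
t: 19.5
tcp_pos: [0.4722, -0.0691, 0.1391]
eef_rot: [179.9, -0.1, -172.0]
force: [0.1, 0.7, -1.1]
width: 0.0378
finger_force: 65.8
```

Run:
```python
from h import *
c=camera('wrist');save(c,'w4');st();P=pts(c);ok=c['z_map']>0;p=np.array(get_obs()['tcp_pos']);a=np.radians(188)
q=P-p;x=q[...,0]*np.cos(a)+q[...,1]*np.sin(a);y=q[...,0]*np.sin(a)-q[...,1]*np.cos(a)
m=ok&(abs(x)<.03)&(abs(y)<.018)&(abs(q[...,2])<.03)
print(m.sum(),x[m].min(),x[m].max(),q[...,2][m].min(),q[...,2][m].max(), np.percentile(q[...,2][m],[5,50,95]))
t=m&(q[...,2]>np.percentile(q[...,2][m],90)-.003);print(rect(np.c_[x[t],y[t]]))
plan([(.4728,-.0696,.06,188,3),(.4728,-.0696,.044,188,3)])
```

```text
{'t': 19.55, 'tcp_pos': [0.472, -0.069, 0.139], 'eef_rot': [179.948, -0.061, -171.927], 'force': [0.493, -0.711, -0.608], 'width': 0.038, 'finger_force': 65.76, 'qpos': [-17.774, -1.89, 114.667, 0.021, 67.301, -115.856]}
7772 -0.019623832235028393 0.021735393232899747 -0.01905378045016072 0.0039320660690562725 [-0.01205047  0.00069875  0.00267454]
(array([0.0011, 0.    ]), array([0.0414, 0.036 ]), 0.0)
[[[-0.0002,-0.0003,0.0264],[0,0,0]],[[-0.0001,-0.0004,0.0264],[0,0,0]],[[-0.0002,-0.0003,0.0264],[0,0,0]],[[0,0,0.0053],[0,0,0]],[[0,0,0.0054],[0,0,0]],[[0,0,0.0053],[0,0,0]],[[0,0,0],[0,0,0]],[[0,0,0],[0,0,0]]]
```

View pics/w4.png

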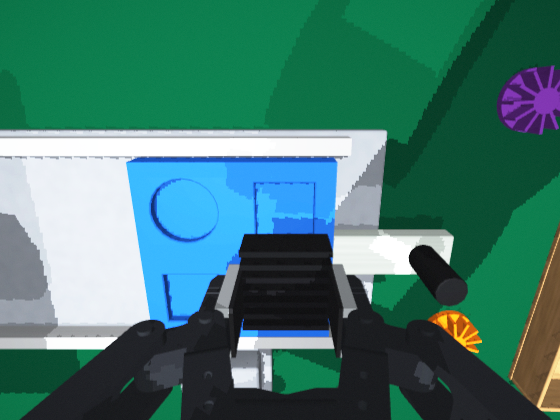

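The wrist view shows the square held level between the pads at (288,290), with the pocket behind it at (285,205). I lower it now.

>>> step_arm:
  rows:
    - [[-0.0005,-0.0005,0.026],[0,0,0]]
    - [[0,0,0.026],[0,0,0]]
    - [[0,0,0.02],[0,0,0]]
    - [[0,0,0.01],[0,0,0]]
    - [[0,0,0.005],[0,0,0]]
    - [[0,0,0.005],[0,0,0]]
    - [[0,0,0.003],[0,0,0]]
    - [[0,0,0],[0,0,0]]

```text
t: 20.55
tcp_pos: [0.4735, -0.0701, 0.0449]
eef_rot: [-180.0, 0.0, -172.0]
force: [0.1, -0.3, -0.3]
width: 0.0379
finger_force: 65.8
```

>>> step_arm:
  rows:
    - [[0,0,0.001],[0,0,0]]
    - [[0,0,0.001],[0,0,0]]
    - [[0,0,0],[0,0,0]]
    - [[0,0,0],[0,0,0]]
    - [[0,0,0],[0,0,0]]
    - [[0,0,0],[0,0,0]]
    - [[0,0,0],[0,0,0]]
    - [[0,0,0],[0,0,0]]

```text
t: 21.55
tcp_pos: [0.4734, -0.07, 0.0428]
eef_rot: [-180.0, 0.0, -172.0]
force: [0.6, -0.5, 0.4]
width: 0.0384
finger_force: 65.8
```

>>> step_arm:
  rows:
    - [[0,0,0],[0,0,0]]
    - [[0,0,0],[0,0,0]]
    - [[0,0,0],[0,0,0]]
    - [[0,0,0],[0,0,0]]
    - [[0,0,-0.01],[0,0,0]]
    - [[0,0,-0.02],[0,0,0]]
    - [[0,0,-0.05],[0,0,0]]
    - [[0,0,-0.05],[0,0,0]]
  fingers: 0.054

```text
t: 22.55
tcp_pos: [0.473, -0.0699, 0.1746]
eef_rot: [180.0, -0.0, -172.0]
force: [1.6, 0.1, -0.8]
width: 0.0538
finger_force: 0.0
```

```bash
cat >> h.py <<'E'
def chk(pk,zb=.0,yaw=8.):
    c=camera('wrist');P=pts(c);ok=c['z_map']>0
    m=ok&(P[...,2]>.036)&(P[...,2]<.056)&(np.hypot(P[...,0]-pk[0],P[...,1]-pk[1])<.036)
    if m.sum()>20: print('obj',rect(P[m][:,:2]),np.round(np.percentile(P[m][:,2],[5,50,95]),4),m.sum(),'pocket',pk)
    return c
E
python3 - <<'E'
from h import *
chk((.4718,-.0697));st()
c=camera('scene');print([(np.round(d['centre'],3).tolist(),round(d['p'],2)) for q in('square_1','round_1') for d in look_for(c,q)])
plan([(.5537,.3055,.175,156.2,8),(.5537,.3055,.06,156.2,4),(.5537,.3055,.022,156.2,2)])
E
```

```text
obj (array([ 0.4726, -0.0699]), array([0.0408, 0.04  ]), 8.0) [0.0371 0.0441 0.0457] 2123 pocket (0.4718, -0.0697)
{'t': 22.6, 'tcp_pos': [0.477, -0.071, 0.182], 'eef_rot': [-179.728, 0.562, -171.937], 'force': [4.091, -0.178, 5.205], 'width': 0.054, 'finger_force': 0.0, 'qpos': [-17.848, -4.674, 112.343, 0.001, 71.707, -115.91]}
[([0.557, 0.312, 0.021], 0.92), ([0.475, -0.062, 0.044], 0.74), ([0.374, 0.11, 0.021], 0.78), ([0.587, 0.106, 0.014], 0.69), ([0.71, 0.154, 0.013], 0.67), ([0.49, 0.23, 0.017], 0.58), ([0.3, 0.262, 0.014], 0.5)]
[[[-0.0164,0.0451,-0.0001],[0,0.03,3.98]],[[-0.0132,0.0462,0],[0,0.03,3.98]],[[-0.01,0.0469,-0.0001],[0,0.03,3.98]],[[-0.0067,0.0476,-0.0001],[0,0.03,3.98]],[[-0.0034,0.0479,-0.0001],[0,0.03,3.98]],[[-0.0001,0.048,0],[0,0.03,3.98]],[[0.0033,0.0479,-0.0001],[0,0.03,3.98]],[[0.0066,0.0475,-0.0001],[0,0.03,3.98]]]
[[[0,0,0.0288],[0,0,0]],[[0,0,0.0287],[0,0,0]],[[0,0.0001,0.0288],[0,0,0]],[[0,0,0.0287],[0,0,0]],[[0,0,0.019],[0,0,0]],[[0,0,0.019],[0,0,0]],[[0,0,0],[0,0,0]],[[0,0,0],[0,0,0]]]
```

>>> step_arm:
  rows:
    - [[-0.0165,0.045,0],[0,0,3.98]]
    - [[-0.013,0.046,0],[0,0,3.98]]
    - [[-0.01,0.047,0],[0,0,3.98]]
    - [[-0.0065,0.0475,0],[0,0,3.98]]
    - [[-0.0035,0.048,0],[0,0,3.98]]
    - [[0,0.048,0],[0,0,3.98]]
    - [[0.0035,0.048,0],[0,0,3.98]]
    - [[0.0065,0.0475,0],[0,0,3.98]]

```text
t: 23.75
tcp_pos: [0.5514, 0.3069, 0.1706]
eef_rot: [-179.9, -0.1, 156.1]
force: [-0.3, -0.5, 0.4]
width: 0.0539
finger_force: 0.0
```

>>> step_arm:
  rows:
    - [[0,0,0.03],[0,0,0]]
    - [[0,0,0.03],[0,0,0]]
    - [[0,0,0.03],[0,0,0]]
    - [[0,0,0.02],[0,0,0]]
    - [[0,0,0],[0,0,0]]
    - [[0,0,0],[0,0,0]]
    - [[0,0,0],[0,0,0]]
    - [[0,0,0],[0,0,0]]

```text
t: 24.75
tcp_pos: [0.5532, 0.306, 0.0641]
eef_rot: [179.9, 0.1, 156.2]
force: [-0.5, 0.1, 1.2]
width: 0.054
finger_force: 0.0
```

Run:
```python
from h import *
c=camera('wrist');save(c,'w5');st();P=pts(c);ok=c['z_map']>0
m=ok&(P[...,2]>.021)&(P[...,2]<.034)&(np.hypot(P[...,0]-.5537,P[...,1]-.3055)<.032)
print(rect(P[m][:,:2]),m.sum())
m=ok&(P[...,2]>.021)&(P[...,2]<.034)&(np.hypot(P[...,0]-.487,P[...,1]-.225)<.035);print(rect(P[m][:,:2]),m.sum())
plan([(.5537,.3055,.022,156.2,4)])
```

```text
{'t': 24.8, 'tcp_pos': [0.553, 0.306, 0.064], 'eef_rot': [179.933, 0.065, 156.205], 'force': [-0.374, 0.075, 0.266], 'width': 0.054, 'finger_force': 0.0, 'qpos': [21.81, 23.782, 93.921, 0.0, 62.203, -44.395]}
(array([0.5537, 0.3053]), array([0.0402, 0.0409]), 66.4) 2381
(array([0.4873, 0.2246]), array([0.0446, 0.0453]), 12.6) 3093
[[[-0.0002,0,0.0105],[0,0,0]],[[-0.0002,-0.0001,0.0104],[0,0,0]],[[-0.0002,0,0.0105],[0,0,0]],[[-0.0002,-0.0001,0.0104],[0,0,0]],[[0,0,0],[0,0,0]],[[0,0,0],[0,0,0]],[[0,0,0],[0,0,0]],[[0,0,0],[0,0,0]]]
```

>>> step_arm:
  rows:
    - [[-0.0005,0,0.0105],[0,0,0]]
    - [[0,0,0.0105],[0,0,0]]
    - [[0,0,0.0105],[0,0,0]]
    - [[0,0,0.0105],[0,0,0]]
    - [[0,0,0],[0,0,0]]
    - [[0,0,0],[0,0,0]]
    - [[0,0,0],[0,0,0]]
    - [[0,0,0],[0,0,0]]

```text
t: 25.8
tcp_pos: [0.5532, 0.3057, 0.0213]
eef_rot: [180.0, 0.0, 156.2]
force: [-1.4, 0.7, 0.8]
width: 0.0541
finger_force: 0.0
```

>>> step_arm:
  rows:
    - [[0,0,0],[0,0,0]]
    - [[0,0,0],[0,0,0]]
    - [[0,0,0],[0,0,0]]
    - [[0,0,0],[0,0,0]]
    - [[0,0,0],[0,0,0]]
    - [[0,0,0],[0,0,0]]
    - [[0,0,0],[0,0,0]]
    - [[0,0,0],[0,0,0]]
  fingers: 0.0

```text
t: 26.8
tcp_pos: [0.5534, 0.3058, 0.0215]
eef_rot: [180.0, 0.0, 156.2]
force: [-0.9, -0.6, 5.3]
width: 0.0383
finger_force: 61.9
```

>>> step_arm:
  rows:
    - [[0,0,-0.03],[0,0,0]]
    - [[0,0,-0.03],[0,0,0]]
    - [[0,0,-0.03],[0,0,0]]
    - [[0,0,-0.03],[0,0,0]]
    - [[0,0,0],[0,0,0]]
    - [[0,0,0],[0,0,0]]
    - [[0,0,0],[0,0,0]]
    - [[0,0,0],[0,0,0]]

```text
t: 27.8
tcp_pos: [0.5521, 0.3052, 0.1393]
eef_rot: [-179.9, -0.1, 156.2]
force: [0.3, 0.1, -0.5]
width: 0.0385
finger_force: 61.3
```

```bash
cat >> h.py <<'E'
def held(yw=.017):
    c=camera('wrist');P=pts(c);ok=c['z_map']>0;o=get_obs();p=np.array(o['tcp_pos']);a=np.radians(o['eef_rot'][2])
    q=P-p;x=q[...,0]*np.cos(a)+q[...,1]*np.sin(a);y=q[...,0]*np.sin(a)-q[...,1]*np.cos(a);z=q[...,2]
    m=ok&(abs(x)<.032)&(abs(y)<yw)&(abs(z)<.03)
    t=m&(z>np.percentile(z[m],90)-.003);print('held',rect(np.c_[x[t],y[t]]),'z',np.round([z[m].min(),np.percentile(z[m],95)],4),m.sum())
    return c
E
python3 - <<'E'
from h import *
st();save(held(),'w6')
plan([(.5564,-.1336,.14,188,10)])
E
```

```text
{'t': 27.8, 'tcp_pos': [0.552, 0.305, 0.139], 'eef_rot': [-179.899, -0.096, 156.204], 'force': [0.341, 0.088, -0.493], 'width': 0.038, 'finger_force': 61.322, 'qpos': [21.775, 18.582, 91.709, -0.003, 69.848, -44.428]}
held (array([-0.0003,  0.0014]), array([0.0411, 0.0312]), 0.0) z [-0.0181  0.0036] 6286
[[[-0.0181,-0.04,0],[-0.01,-0.01,-3.18]],[[-0.0158,-0.0409,0],[-0.01,-0.01,-3.18]],[[-0.0136,-0.0418,0],[-0.01,-0.01,-3.18]],[[-0.0112,-0.0424,-0.0001],[-0.01,-0.01,-3.18]],[[-0.0088,-0.043,0],[-0.01,-0.01,-3.18]],[[-0.0064,-0.0434,0],[-0.01,-0.01,-3.18]],[[-0.004,-0.0437,-0.0001],[-0.01,-0.01,-3.18]],[[-0.0016,-0.0439,0],[-0.01,-0.01,-3.18]]]
[[[0.0008,-0.0439,-0.0001],[-0.01,-0.01,-3.18]],[[0.0033,-0.0437,0],[-0.01,-0.01,-3.18]],[[0,0,0],[0,0,0]],[[0,0,0],[0,0,0]],[[0,0,0],[0,0,0]],[[0,0,0],[0,0,0]],[[0,0,0],[0,0,0]],[[0,0,0],[0,0,0]]]
```

>>> step_arm:
  rows:
    - [[-0.018,-0.04,0],[0,0,-3.18]]
    - [[-0.016,-0.041,0],[0,0,-3.18]]
    - [[-0.0135,-0.042,0],[0,0,-3.18]]
    - [[-0.011,-0.0425,0],[0,0,-3.18]]
    - [[-0.009,-0.043,0],[0,0,-3.18]]
    - [[-0.0065,-0.0435,0],[0,0,-3.18]]
    - [[-0.004,-0.0435,0],[0,0,-3.18]]
    - [[-0.0015,-0.044,0],[0,0,-3.18]]

```text
t: 28.85
tcp_pos: [0.5558, -0.0474, 0.1407]
eef_rot: [180.0, 0.0, -178.2]
force: [0.7, 0.1, -1.7]
width: 0.0381
finger_force: 61.3
```

>>> step_arm:
  rows:
    - [[0.001,-0.044,0],[0,0,-3.18]]
    - [[0.0035,-0.0435,0],[0,0,-3.18]]
    - [[0,0,0.02],[0,0,0]]
    - [[0,0,0.02],[0,0,0]]
    - [[0,0,0],[0,0,0]]
    - [[0,0,0],[0,0,0]]
    - [[0,0,0],[0,0,0]]
    - [[0,0,0],[0,0,0]]

```text
t: 29.85
tcp_pos: [0.557, -0.1335, 0.1016]
eef_rot: [-180.0, 0.1, -172.0]
force: [-0.3, 0.4, -0.9]
width: 0.0381
finger_force: 61.3
```

Run:
```python
from h import *
st();held()
plan([(.5564,-.1336,.044,188,6)])
```

```text
{'t': 29.85, 'tcp_pos': [0.557, -0.133, 0.102], 'eef_rot': [-179.958, 0.076, -171.963], 'force': [-0.339, 0.408, -0.944], 'width': 0.038, 'finger_force': 61.279, 'qpos': [-21.363, 13.66, 102.259, 0.0, 63.995, -119.4]}
held (array([-0.0006, -0.0014]), array([0.031 , 0.0409]), 89.9) z [-0.0174  0.0041] 6163
[[[0.0001,0,0.0096],[0,0,0]],[[0.0001,0,0.0095],[0,0,0]],[[0.0001,0,0.0096],[0,0,0]],[[0,0,0.0096],[0,0,0]],[[0.0001,0.0001,0.0096],[0,0,0]],[[0.0001,0,0.0095],[0,0,0]],[[0,0,0],[0,0,0]],[[0,0,0],[0,0,0]]]
```

>>> step_arm:
  rows:
    - [[0.001,0,0.015],[0,0,0]]
    - [[0,0,0.015],[0,0,0]]
    - [[0,0,0.012],[0,0,0]]
    - [[0,0,0.008],[0,0,0]]
    - [[0,0,0.004],[0,0,0]]
    - [[0,0,0.003],[0,0,0]]
    - [[0,0,0.002],[0,0,0]]
    - [[0,0,0],[0,0,0]]

```text
t: 30.9
tcp_pos: [0.5557, -0.1339, 0.0421]
eef_rot: [-180.0, 0.0, -172.0]
force: [0.2, 0.3, -0.5]
width: 0.0386
finger_force: 61.3
```

>>> step_arm:
  rows:
    - [[0,0,0],[0,0,0]]
    - [[0,0,0],[0,0,0]]
    - [[0,0,0],[0,0,0]]
    - [[0,0,0],[0,0,0]]
    - [[0,0,-0.01],[0,0,0]]
    - [[0,0,-0.02],[0,0,0]]
    - [[0,0,-0.05],[0,0,0]]
    - [[0,0,-0.05],[0,0,0]]
  fingers: 0.056

```text
t: 31.9
tcp_pos: [0.5555, -0.1338, 0.1746]
eef_rot: [-180.0, 0.0, -172.0]
force: [0.6, -0.3, 1.1]
width: 0.056
finger_force: 0.0
```

Run:
```python
from h import *
chk((.5564,-.1336));st()
plan([(.487,.225,.165,188,8),(.487,.225,.06,188,4)])
```

```text
obj (array([ 0.5562, -0.1335]), array([0.0406, 0.04  ]), 8.4) [0.039  0.0448 0.0459] 1257 pocket (0.5564, -0.1336)
{'t': 31.95, 'tcp_pos': [0.56, -0.135, 0.183], 'eef_rot': [-179.64, 0.637, -171.977], 'force': [4.336, -1.195, 4.924], 'width': 0.056, 'finger_force': 0.0, 'qpos': [-21.434, 8.187, 99.071, 0.0, 72.01, -119.455]}
[[[0.0027,0.0459,0.0019],[-0.04,0.08,0]],[[0.0027,0.0458,0.002],[-0.04,0.08,0]],[[0.0027,0.0459,0.002],[-0.04,0.08,0]],[[0.0027,0.0458,0.0021],[-0.04,0.08,0]],[[0.0028,0.0459,0.0021],[-0.04,0.08,0]],[[0.0027,0.0459,0.0021],[-0.04,0.08,0]],[[0.0027,0.0458,0.0022],[-0.04,0.08,0]],[[0.0027,0.0459,0.0022],[-0.04,0.08,0]]]
[[[0,0,0.0262],[0,0,0]],[[0,0,0.0263],[0,0,0]],[[0,0,0.0262],[0,0,0]],[[-0.0001,0,0.0263],[0,0,0]],[[0,0,0],[0,0,0]],[[0,0,0],[0,0,0]],[[0,0,0],[0,0,0]],[[0,0,0],[0,0,0]]]
```

>>> step_arm:
  rows:
    - [[0.0025,0.0455,0],[0,0,0]]
    - [[0.0025,0.0455,0],[0,0,0]]
    - [[0.002,0.0455,0],[0,0,0]]
    - [[0.002,0.0455,0],[0,0,0]]
    - [[0.002,0.0455,0],[0,0,0]]
    - [[0.002,0.0455,0],[0,0,0]]
    - [[0.002,0.046,0],[0,0,0]]
    - [[0.002,0.046,0],[0,0,0]]
  fingers: 0.059

```text
t: 32.95
tcp_pos: [0.4879, 0.2269, 0.1736]
eef_rot: [180.0, 0.1, -172.0]
force: [-0.1, -0.3, -0.2]
width: 0.059
finger_force: 0.0
```

>>> step_arm:
  rows:
    - [[0,0,0.03],[0,0,0]]
    - [[0,0,0.03],[0,0,0]]
    - [[0,0,0.03],[0,0,0]]
    - [[0,0,0.02],[0,0,0]]
    - [[0,0,0],[0,0,0]]
    - [[0,0,0],[0,0,0]]
    - [[0,0,0],[0,0,0]]
    - [[0,0,0],[0,0,0]]

```text
t: 33.95
tcp_pos: [0.4884, 0.2255, 0.0628]
eef_rot: [180.0, 0.1, -172.0]
force: [-0.5, 0.6, 1.0]
width: 0.0589
finger_force: 0.0
```

Run:
```python
from h import *
c=camera('wrist');save(c,'w7');st();P=pts(c);ok=c['z_map']>0
m=ok&(P[...,2]>.021)&(P[...,2]<.034)&(np.hypot(P[...,0]-.487,P[...,1]-.225)<.035)
print(m.sum());
if m.sum()>50: r=rect(P[m][:,:2]);print(r);plan([(*r[0],.022,188,4)])
```

```text
{'t': 34.0, 'tcp_pos': [0.488, 0.225, 0.063], 'eef_rot': [179.991, 0.074, -171.996], 'force': [-0.087, 0.439, -0.612], 'width': 0.059, 'finger_force': 0.0, 'qpos': [16.379, 12.545, 108.504, -0.002, 58.876, -81.625]}
2473
(array([0.4873, 0.2243]), array([0.0451, 0.045 ]), 41.9)
[[[0.0003,-0.0002,0.0101],[0,0,0]],[[0.0003,-0.0003,0.0102],[0,0,0]],[[0.0003,-0.0002,0.0101],[0,0,0]],[[0.0003,-0.0003,0.0102],[0,0,0]],[[0,0,0],[0,0,0]],[[0,0,0],[0,0,0]],[[0,0,0],[0,0,0]],[[0,0,0],[0,0,0]]]
```

>>> step_arm:
  rows:
    - [[0.001,-0.001,0.01],[0,0,0]]
    - [[0,0,0.01],[0,0,0]]
    - [[0,0,0.01],[0,0,0]]
    - [[0,0,0.011],[0,0,0]]
    - [[0,0,0],[0,0,0]]
    - [[0,0,0],[0,0,0]]
    - [[0,0,0],[0,0,0]]
    - [[0,0,0],[0,0,0]]

```text
t: 35.0
tcp_pos: [0.4873, 0.2243, 0.0213]
eef_rot: [180.0, 0.0, -172.0]
force: [-0.6, 0.0, 0.2]
width: 0.059
finger_force: 0.0
```

>>> step_arm:
  rows:
    - [[0,0,0],[0,0,0]]
    - [[0,0,0],[0,0,0]]
    - [[0,0,0],[0,0,0]]
    - [[0,0,0],[0,0,0]]
    - [[0,0,0],[0,0,0]]
    - [[0,0,0],[0,0,0]]
    - [[0,0,0],[0,0,0]]
    - [[0,0,0],[0,0,0]]
  fingers: 0.0

```text
t: 36.0
tcp_pos: [0.4875, 0.2243, 0.0216]
eef_rot: [180.0, 0.1, -172.0]
force: [-1.0, -0.6, 5.9]
width: 0.0433
finger_force: 60.7
```

>>> step_arm:
  rows:
    - [[0,0,-0.03],[0,0,0]]
    - [[0,0,-0.03],[0,0,0]]
    - [[0,0,-0.03],[0,0,0]]
    - [[0,0,-0.03],[0,0,0]]
    - [[0,0,0],[0,0,0]]
    - [[0,0,0],[0,0,0]]
    - [[0,0,0],[0,0,0]]
    - [[0,0,0],[0,0,0]]

```text
t: 37.0
tcp_pos: [0.4862, 0.2239, 0.1395]
eef_rot: [-180.0, -0.1, -172.0]
force: [0.4, 0.5, -1.0]
width: 0.0436
finger_force: 61.1
```

Run:
```python
from h import *
st();save(held(.022),'w8')
plan([(.4823,-.1442,.14,188,10)])
```

```text
{'t': 37.0, 'tcp_pos': [0.486, 0.224, 0.14], 'eef_rot': [-179.982, -0.125, -171.999], 'force': [0.403, 0.494, -0.957], 'width': 0.044, 'finger_force': 61.064, 'qpos': [16.285, 6.163, 106.326, 0.001, 67.638, -81.716]}
held (array([ 0.0008, -0.    ]), array([0.0232, 0.0441]), 0.4) z [-0.0186  0.0217] 8974
[[[0.0055,-0.0364,0],[0,0,0]],[[0.0056,-0.0364,0],[0,0,0]],[[0.0055,-0.0364,0],[0,0,0]],[[0.0055,-0.0364,0],[0,0,0]],[[0.0055,-0.0364,0],[0,0,0]],[[0.0056,-0.0364,0],[0,0,0]],[[0.0055,-0.0364,0],[0,0,0]],[[0.0055,-0.0364,0],[0,0,0]]]
[[[0.0055,-0.0364,-0.0001],[0,0,0]],[[0.0056,-0.0364,0],[0,0,0]],[[0,0,0],[0,0,0]],[[0,0,0],[0,0,0]],[[0,0,0],[0,0,0]],[[0,0,0],[0,0,0]],[[0,0,0],[0,0,0]],[[0,0,0],[0,0,0]]]
```

View pics/w8.png

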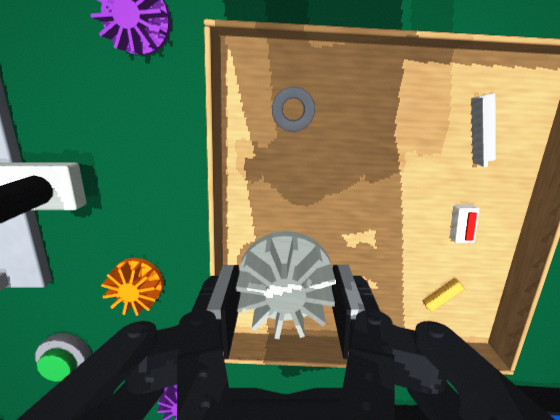

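The wrist view shows the round sink held centred at (286,285). The bin is otherwise left with the ferrite, bracket, connector, standoff and coil.

>>> step_arm:
  rows:
    - [[0.0055,-0.0365,0],[0,0,0]]
    - [[0.0055,-0.0365,0],[0,0,0]]
    - [[0.0055,-0.0365,0],[0,0,0]]
    - [[0.0055,-0.0365,0],[0,0,0]]
    - [[0.0055,-0.0365,0],[0,0,0]]
    - [[0.0055,-0.0365,0],[0,0,0]]
    - [[0.0055,-0.0365,0],[0,0,0]]
    - [[0.0055,-0.0365,0],[0,0,0]]

```text
t: 38.05
tcp_pos: [0.4838, -0.0723, 0.1406]
eef_rot: [180.0, -0.0, -172.0]
force: [0.7, 1.0, -0.8]
width: 0.0437
finger_force: 61.2
```

>>> step_arm:
  rows:
    - [[0.0055,-0.036,0],[0,0,0]]
    - [[0.0055,-0.036,0],[0,0,0]]
    - [[0,0,0.02],[0,0,0]]
    - [[0,0,0.02],[0,0,0]]
    - [[0,0,0],[0,0,0]]
    - [[0,0,0],[0,0,0]]
    - [[0,0,0],[0,0,0]]
    - [[0,0,0],[0,0,0]]

```text
t: 39.05
tcp_pos: [0.4837, -0.1441, 0.1016]
eef_rot: [-180.0, 0.1, -172.0]
force: [0.4, -0.9, -0.4]
width: 0.0433
finger_force: 61.2
```

Run:
```python
from h import *
st();c=held(.02)
P=pts(c);q=P-np.array(get_obs()['tcp_pos']);m=(c['z_map']>0)&(np.hypot(q[...,0],q[...,1])<.03)&(q[...,2]<-.006)&(q[...,2]>-.03);print('low part',m.sum(),rect(q[m][:,:2]))
plan([(.4823,-.1442,.043,188,7)])
```

```text
{'t': 39.05, 'tcp_pos': [0.484, -0.144, 0.102], 'eef_rot': [-179.954, 0.067, -171.982], 'force': [0.44, -0.862, -0.36], 'width': 0.043, 'finger_force': 61.234, 'qpos': [-25.545, 4.842, 112.33, -0.002, 62.747, -123.563]}
held (array([-0.0003, -0.    ]), array([0.0463, 0.0399]), 0.2) z [-0.0178  0.0039] 7229
low part 2224 (array([0.0003, 0.0001]), array([0.0467, 0.044 ]), 8.9)
[[[0.0002,0,0.0084],[0,0,0]],[[0.0002,0,0.0083],[0,0,0]],[[0.0002,0,0.0084],[0,0,0]],[[0.0002,0,0.0083],[0,0,0]],[[0.0002,0,0.0084],[0,0,0]],[[0.0001,0,0.0083],[0,0,0]],[[0.0002,0,0.0084],[0,0,0]],[[0,0,0],[0,0,0]]]
```

>>> step_arm:
  rows:
    - [[0.0015,0,0.015],[0,0,0]]
    - [[0,0,0.015],[0,0,0]]
    - [[0,0,0.012],[0,0,0]]
    - [[0,0,0.008],[0,0,0]]
    - [[0,0,0.004],[0,0,0]]
    - [[0,0,0.003],[0,0,0]]
    - [[0,0,0.002],[0,0,0]]
    - [[0,0,0],[0,0,0]]

```text
t: 40.1
tcp_pos: [0.4818, -0.1442, 0.0419]
eef_rot: [-180.0, 0.0, -172.0]
force: [-0.2, 0.1, -0.3]
width: 0.0436
finger_force: 61.2
```

>>> step_arm:
  rows:
    - [[0,0,0],[0,0,0]]
    - [[0,0,0],[0,0,0]]
    - [[0,0,0],[0,0,0]]
    - [[0,0,0],[0,0,0]]
    - [[0,0,-0.01],[0,0,0]]
    - [[0,0,-0.02],[0,0,0]]
    - [[0,0,-0.04],[0,0,0]]
    - [[0,0,-0.04],[0,0,0]]
  fingers: 0.058

```text
t: 41.1
tcp_pos: [0.4815, -0.1441, 0.1534]
eef_rot: [180.0, -0.0, -172.0]
force: [0.9, -0.1, 0.1]
width: 0.0583
finger_force: 0.0
```

>>> step_arm:
  rows:
    - [[0,0,-0.04],[0,0,0]]
    - [[0,0.04,0],[0,0,0]]
    - [[0,0.04,0],[0,0,0]]
    - [[0,0,0],[0,0,0]]
    - [[0,0,0],[0,0,0]]
    - [[0,0,0],[0,0,0]]
    - [[0,0,0],[0,0,0]]
    - [[0,0,0],[0,0,0]]

```text
t: 42.1
tcp_pos: [0.4705, -0.0654, 0.1917]
eef_rot: [180.0, -0.0, -172.0]
force: [-0.3, 0.2, -0.2]
width: 0.0584
finger_force: 0.0
```

Run:
```python
from h import *
st()
for k in((.4823,-.1442),(.5564,-.1336),(.4718,-.0697)): c=chk(k)
save(c,'w9');P=pts(c);m=(c['z_map']>0)&(P[...,2]>.07)&(P[...,2]<.095)&(np.hypot(P[...,0]-.494,P[...,1]-.042)<.05)
if m.sum():print('handle',m.sum(),rect(P[m][:,:2]))
plan([(.4935,.042,.2,188,3),(.4935,.042,.06,188,5)])
```

```text
{'t': 42.1, 'tcp_pos': [0.471, -0.065, 0.192], 'eef_rot': [179.996, -0.017, -172.04], 'force': [-0.319, 0.196, -0.237], 'width': 0.058, 'finger_force': 0.0, 'qpos': [-17.436, -5.799, 112.324, -0.003, 73.492, -115.394]}
obj (array([ 0.4816, -0.1436]), array([0.0447, 0.0443]), 71.7) [0.0371 0.0444 0.0458] 1336 pocket (0.4823, -0.1442)
obj (array([ 0.5552, -0.1337]), array([0.0396, 0.0406]), 7.7) [0.0367 0.0437 0.0457] 916 pocket (0.5564, -0.1336)
obj (array([ 0.4721, -0.07  ]), array([0.0401, 0.0399]), 7.9) [0.0367 0.044  0.0458] 1895 pocket (0.4718, -0.0697)
handle 723 (array([0.493, 0.041]), array([0.0216, 0.021 ]), 13.2)
[[[-0.0126,0.0343,-0.0028],[0,0,0]],[[-0.0125,0.0343,-0.0027],[0,0,0]],[[-0.0126,0.0343,-0.0028],[0,0,0]],[[0,0,0.028],[0,0,0]],[[0,0,0.028],[0,0,0]],[[0,0,0.028],[0,0,0]],[[0,0,0.028],[0,0,0]],[[0,0,0.028],[0,0,0]]]
```

View pics/w9.png

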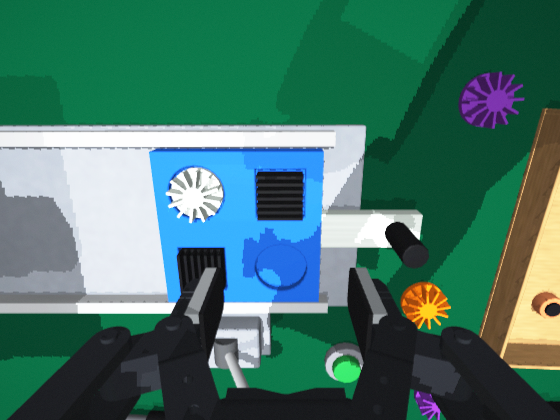

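The wrist view shows the round at (195,193) and the squares at (280,194) and (202,268), all seated in matching pockets. The handle is at (407,243). Next I grip the handle and push the shuttle home.

>>> step_arm:
  rows:
    - [[-0.0125,0.0345,-0.003],[0,0,0]]
    - [[-0.0125,0.0345,-0.003],[0,0,0]]
    - [[-0.0125,0.0335,-0.003],[0,0,0]]
    - [[0,0,0],[0,0,0]]
    - [[0,0,0.03],[0,0,0]]
    - [[0,0,0.02],[0,0,0]]
    - [[0,0,0],[0,0,0]]
    - [[0,0,0],[0,0,0]]

```text
t: 43.25
tcp_pos: [0.4938, 0.0412, 0.1516]
eef_rot: [-180.0, 0.0, -172.0]
force: [-0.3, 0.1, -0.3]
width: 0.058
finger_force: 0.0
```

>>> step_arm:
  rows:
    - [[0,0,0.03],[0,0,0]]
    - [[0,0,0.03],[0,0,0]]
    - [[0,0,0.02],[0,0,0]]
    - [[0,0,0.01],[0,0,0]]
    - [[0,0,0],[0,0,0]]
    - [[0,0,0],[0,0,0]]
    - [[0,0,0],[0,0,0]]
    - [[0,0,0],[0,0,0]]

```text
t: 44.25
tcp_pos: [0.4938, 0.0418, 0.0614]
eef_rot: [-180.0, 0.1, -172.0]
force: [-0.4, 0.3, -0.4]
width: 0.0584
finger_force: 0.0
```

>>> step_arm:
  rows:
    - [[0,0,0],[0,0,0]]
    - [[0,0,0],[0,0,0]]
    - [[0,0,0],[0,0,0]]
    - [[0,0,0],[0,0,0]]
    - [[0,0,0],[0,0,0]]
    - [[0,0,0],[0,0,0]]
    - [[0,0,0],[0,0,0]]
    - [[0,0,0],[0,0,0]]
  fingers: 0.0
  newtons: 40

```text
t: 45.25
tcp_pos: [0.4934, 0.0417, 0.061]
eef_rot: [-180.0, 0.0, -172.0]
force: [-2.4, -1.2, 5.1]
width: 0.0206
finger_force: 39.2
```

>>> step_arm:
  rows:
    - [[0,-0.005,0],[0,0,0]]
    - [[0,-0.012,0],[0,0,0]]
    - [[0,-0.016,0],[0,0,0]]
    - [[0,-0.016,0],[0,0,0]]
    - [[0,-0.016,0],[0,0,0]]
    - [[0,-0.016,0],[0,0,0]]
    - [[0,-0.016,0],[0,0,0]]
    - [[0,-0.016,0],[0,0,0]]

```text
t: 46.25
tcp_pos: [0.5092, -0.07, 0.061]
eef_rot: [179.9, 0.0, -172.0]
force: [-1.4, 2.1, 5.7]
width: 0.0209
finger_force: 39.4
```

>>> step_arm:
  rows:
    - [[0,-0.016,0],[0,0,0]]
    - [[0,-0.016,0],[0,0,0]]
    - [[0,-0.016,0],[0,0,0]]
    - [[0,-0.016,0],[0,0,0]]
    - [[0,-0.014,0],[0,0,0]]
    - [[0,-0.01,0],[0,0,0]]
    - [[0,-0.006,0],[0,0,0]]
    - [[0,-0.006,0],[0,0,0]]

```text
t: 47.25
tcp_pos: [0.5231, -0.169, 0.061]
eef_rot: [180.0, 0.0, -172.0]
force: [-1.4, 1.9, 6.5]
width: 0.0209
finger_force: 39.5
```

>>> step_arm:
  rows:
    - [[0,-0.003,0],[0,0,0]]
    - [[0,-0.002,0],[0,0,0]]
    - [[0,0,0],[0,0,0]]
    - [[0,0,0],[0,0,0]]
    - [[0,0,0],[0,0,0]]
    - [[0,0,0],[0,0,0]]
    - [[0,0,0],[0,0,0]]
    - [[0,0,0],[0,0,0]]

```text
t: 48.25
tcp_pos: [0.5238, -0.1742, 0.061]
eef_rot: [-180.0, 0.0, -172.0]
force: [-1.9, 0.5, 5.5]
width: 0.0207
finger_force: 39.4
```

>>> step_arm:
  rows:
    - [[0,-0.002,0],[0,0,0]]
    - [[0,-0.002,0],[0,0,0]]
    - [[0,0,0],[0,0,0]]
    - [[0,0,0],[0,0,0]]
    - [[0,0,0],[0,0,0]]
    - [[0,0,0],[0,0,0]]
    - [[0,0,0],[0,0,0]]
    - [[0,0,0],[0,0,0]]

```text
t: 49.25
tcp_pos: [0.5241, -0.1762, 0.061]
eef_rot: [179.8, -0.0, -172.0]
force: [-3.6, 8.1, 8.8]
width: 0.0211
finger_force: 39.9
```

>>> step_arm:
  rows:
    - [[0,0.001,0],[0,0,0]]
    - [[0,0,0],[0,0,0]]
    - [[0,0,0],[0,0,0]]
    - [[0,0,0],[0,0,0]]
    - [[0,0,-0.03],[0,0,0]]
    - [[0,0,-0.04],[0,0,0]]
    - [[0,0,-0.05],[0,0,0]]
    - [[0,0,-0.05],[0,0,0]]
  fingers: 0.06

```text
t: 50.25
tcp_pos: [0.5239, -0.177, 0.2322]
eef_rot: [180.0, -0.0, -172.0]
force: [1.3, 0.0, 0.0]
width: 0.06
finger_force: 0.0
```

Run:
```python
from h import *
st();c=camera('wrist');save(c,'w10');P=pts(c);ok=c['z_map']>0
hsv=cv2.cvtColor(c['img'],cv2.COLOR_RGB2HSV)
m=ok&(P[...,2]>.07)&(P[...,2]<.095)&(np.hypot(P[...,0]-.524,P[...,1]+.176)<.05);print('handle',rect(P[m][:,:2]))
red=(((hsv[...,0]<6)|(hsv[...,0]>174))&(hsv[...,1]>170)&(hsv[...,2]>80)&ok&(P[...,0]>.55)&(P[...,1]<.05))
print('red',red.sum(),np.percentile(P[red],[5,50,95],axis=0).round(4).tolist() if red.sum() else '')
for n in('scene','side'):
    d=camera(n);Q=pts(d);h=cv2.cvtColor(d['img'],cv2.COLOR_RGB2HSV);k=d['z_map']>0
    r=((h[...,0]<6)|(h[...,0]>174))&(h[...,1]>170)&(h[...,2]>80)&k&(np.hypot(Q[...,0]-.64,Q[...,1]+.07)<.06)&(Q[...,2]>.05);print(n,r.sum(),np.percentile(Q[r],[5,50,95],axis=0).round(4).tolist())
    m=k&(Q[...,2]>.03)&(Q[...,2]<.13)&(np.hypot(Q[...,0]-.64,Q[...,1]+.07)<.05)
    z=Q[m]; print('lever bins',[(round(a,2),np.median(z[(z[:,2]>a)&(z[:,2]<a+.015)],0).round(3).tolist()) for a in np.arange(.03,.12,.015) if ((z[:,2]>a)&(z[:,2]<a+.015)).sum()>2])
    g=(h[...,0]>50)&(h[...,0]<75)&(h[...,1]>150)&k&(np.hypot(Q[...,0]-.67,Q[...,1]-.032)<.025)&(Q[...,2]>.012);print('green',g.sum(),rect(Q[g][:,:2]) if g.sum() else'',np.median(Q[g][:,2]) if g.sum() else '')
    print([(q,np.round(e['centre'],3).tolist(),round(e['p'],2)) for q in('lock_tip','start_top') for e in spot_point(d,q)])
```

```text
{'t': 50.25, 'tcp_pos': [0.524, -0.177, 0.232], 'eef_rot': [179.992, -0.01, -172.007], 'force': [1.286, 0.031, 0.007], 'width': 0.06, 'finger_force': 0.0, 'qpos': [-26.842, 3.233, 98.969, 0.001, 77.811, -124.835]}
handle (array([ 0.5235, -0.1759]), array([0.0209, 0.0205]), 53.3)
red 0 
scene 72 [[0.6344, -0.072, 0.1056], [0.6447, -0.0648, 0.1154], [0.6529, -0.0587, 0.1214]]
lever bins [(np.float64(0.03), [0.643, -0.084, 0.038]), (np.float64(0.04), [0.652, -0.099, 0.048]), (np.float64(0.06), [0.649, -0.087, 0.067]), (np.float64(0.08), [0.648, -0.08, 0.081]), (np.float64(0.09), [0.649, -0.064, 0.103]), (np.float64(0.1), [0.646, -0.065, 0.115])]
green 116 (array([0.6712, 0.0328]), array([0.033 , 0.0286]), 30.8) 0.023290307629897037
[('lock_tip', [0.637, -0.07, 0.105], 0.4), ('start_top', [0.671, 0.032, 0.022], 0.67)]Traceback (most recent call last):
  File "<stdin>", line 9, in <module>
    return _quantile_unchecked(
        a, q, axis, out, overwrite_input, method, keepdims, weights)
    return _ureduce(a,
                    func=_quantile_ureduce_func,
    ...<5 lines>...
                    overwrite_input=overwrite_input,
                    method=method)
    r = func(a, **kwargs)
    result = _quantile(arr,
                       quantiles=q,
    ...<2 lines>...
                       out=out,
                       weights=wgt)
    slices_having_nans = np.isnan(arr[-1, ...])
                                  ~~~^^^^^^^^^
IndexError: index -1 is out of bounds for axis 0 with size 0
```

View pics/w10.png

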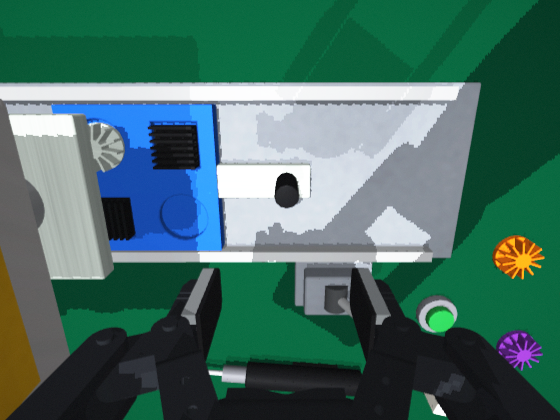

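The wrist view shows the shuttle under the head with the sinks still seated. The handle at (287,190) is at 0.220 m of travel. The lever block is at (335,290) and the button at (440,317). I close the fingers and move to see the lever.

Run:
```python
from h import *
plan([(.70,-.04,.23,188,6)])
```

```text
[[[-0.0322,0.0185,0.0001],[0,0,0]],[[-0.0323,0.0186,0],[0,0,0]],[[-0.0322,0.0185,0.0001],[0,0,0]],[[-0.0323,0.0185,0],[0,0,0]],[[-0.0322,0.0185,0.0001],[0,0,0]],[[-0.0322,0.0186,0],[0,0,0]],[[0,0,0],[0,0,0]],[[0,0,0],[0,0,0]]]
```

>>> step_arm:
  rows:
    - [[-0.032,0.0185,0],[0,0,0]]
    - [[-0.032,0.0185,0],[0,0,0]]
    - [[-0.032,0.0185,0],[0,0,0]]
    - [[-0.032,0.0185,0],[0,0,0]]
    - [[-0.032,0.0185,0],[0,0,0]]
    - [[-0.032,0.0185,0],[0,0,0]]
    - [[0,0,0],[0,0,0]]
    - [[0,0,0],[0,0,0]]
  fingers: 0.0

```text
t: 51.5
tcp_pos: [0.6976, -0.0405, 0.2284]
eef_rot: [180.0, -0.2, -172.0]
force: [-1.0, 0.8, 0.0]
width: -0.0003
finger_force: 0.0
```

```bash
cat >> h.py <<'E'
def lever(name='wrist'):
    c=camera(name);P=pts(c);k=c['z_map']>0;h=cv2.cvtColor(c['img'],cv2.COLOR_RGB2HSV)
    near=k&(np.hypot(P[...,0]-.645,P[...,1]+.105)<.075)&(P[...,2]>.03)&(P[...,2]<.14)
    r=near&((h[...,0]<6)|(h[...,0]>174))&(h[...,1]>150)&(P[...,2]>.06)
    if r.sum()>5: print('red',r.sum(),np.percentile(P[r],[5,50,95],axis=0).round(4).tolist())
    z=P[near&~r&(np.hypot(P[...,0]-.645,P[...,1]+.105)<.06)]
    print('bins',[(round(float(a),3),len(w),np.median(w,0).round(3).tolist()) for a in np.arange(.03,.12,.01) for w in [z[(z[:,2]>a)&(z[:,2]<a+.01)]] if len(w)>2])
    return c,P,h
E
python3 - <<'E'
from h import *
c,P,h=lever();save(c,'w11');st();k=c['z_map']>0
g=(h[...,0]>50)&(h[...,0]<75)&(h[...,1]>150)&k&(np.hypot(P[...,0]-.67,P[...,1]-.032)<.025)&(P[...,2]>.012)
if g.sum():print('green',g.sum(),rect(P[g][:,:2]),np.median(P[g][:,2]))
E
```

```text
red 969 [[0.6297, -0.0797, 0.1113], [0.639, -0.0692, 0.1171], [0.6491, -0.0595, 0.1202]]
bins [(0.03, 2630, [0.636, -0.116, 0.038]), (0.04, 757, [0.644, -0.104, 0.047]), (0.05, 43, [0.643, -0.098, 0.054]), (0.06, 46, [0.642, -0.093, 0.066]), (0.07, 44, [0.642, -0.089, 0.075]), (0.08, 18, [0.642, -0.086, 0.082]), (0.1, 17, [0.64, -0.059, 0.109]), (0.11, 26, [0.651, -0.069, 0.112])]
{'t': 51.55, 'tcp_pos': [0.698, -0.041, 0.229], 'eef_rot': [179.972, -0.161, -172.021], 'force': [-0.092, 0.378, 0.665], 'width': -0.0, 'finger_force': 0.0, 'qpos': [-9.804, 23.258, 75.714, -0.023, 81.189, -107.78]}
green 738 (array([0.6702, 0.0324]), array([0.03  , 0.0296]), 49.3) 0.022826279818683716
```

View pics/w11.png

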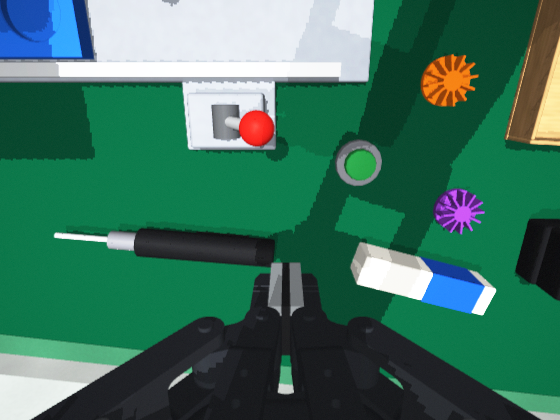

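The wrist view shows the red knob at (257,128) leaning outward, the button at (360,165), the screwdriver below and the carton to the right. I'll push on the lever from its +y side with closed fingers.

Run:
```python
from h import *
plan([(.6315,-.018,.2,188,3),(.6315,-.018,.1,188,5)])
```

```text
[[[0.0208,0.0106,0.0098],[0,0,0]],[[0.0207,0.0106,0.0098],[0,0,0]],[[0.0208,0.0107,0.0098],[0,0,0]],[[-0.0001,0,0.02],[0,0,0]],[[0,0,0.02],[0,0,0]],[[-0.0001,0,0.02],[0,0,0]],[[-0.0001,-0.0001,0.02],[0,0,0]],[[0,0,0.02],[0,0,0]]]
```

>>> step_arm:
  rows:
    - [[0.021,0.0105,0.01],[0,0,0]]
    - [[0.021,0.0105,0.01],[0,0,0]]
    - [[0.021,0.0105,0.01],[0,0,0]]
    - [[0,0,0.02],[0,0,0]]
    - [[0,0,0.03],[0,0,0]]
    - [[0,0,0.03],[0,0,0]]
    - [[0,0,0.02],[0,0,0]]
    - [[0,0,0],[0,0,0]]

```text
t: 52.55
tcp_pos: [0.6306, -0.0183, 0.0983]
eef_rot: [179.9, -0.2, -172.0]
force: [0.7, -0.1, 0.5]
width: -0.0001
finger_force: 0.0
```

>>> step_arm:
  rows:
    - [[0,-0.01,0],[0,0,0]]
    - [[0,-0.01,0],[0,0,0]]
    - [[0,-0.01,0],[0,0,0]]
    - [[0,-0.01,0],[0,0,0]]
    - [[0,-0.01,0],[0,0,0]]
    - [[0,-0.01,0],[0,0,0]]
    - [[0,-0.01,0],[0,0,0]]
    - [[0,-0.01,0],[0,0,0]]

```text
t: 53.55
tcp_pos: [0.6431, -0.0979, 0.1005]
eef_rot: [180.0, -0.0, -172.0]
force: [-0.3, 0.4, -0.5]
width: 0.0002
finger_force: 0.4
```

>>> step_arm:
  rows:
    - [[0,-0.004,0],[0,0,0]]
    - [[0,-0.004,0],[0,0,0]]
    - [[0,-0.004,0],[0,0,0]]
    - [[0,-0.003,0],[0,0,0]]
    - [[0,0,0],[0,0,0]]
    - [[0,0,0],[0,0,0]]
    - [[0,0,0],[0,0,0]]
    - [[0,0,0],[0,0,0]]

```text
t: 54.55
tcp_pos: [0.6453, -0.112, 0.1009]
eef_rot: [-180.0, 0.0, -172.0]
force: [0.3, -0.1, -0.9]
width: -0.0003
finger_force: 0.0
```

Run:
```python
from h import *
st();lever('scene');lever('wrist')
```

```text
{'t': 54.55, 'tcp_pos': [0.645, -0.112, 0.101], 'eef_rot': [-179.994, 0.009, -171.987], 'force': [0.31, -0.116, -0.926], 'width': -0.0, 'finger_force': 0.0, 'qpos': [-16.736, 23.96, 89.179, -0.002, 66.85, -114.749]}
red 35 [[0.6558, -0.1418, 0.1038], [0.6602, -0.1321, 0.1139], [0.663, -0.12, 0.1329]]
bins [(0.03, 319, [0.644, -0.093, 0.037]), (0.04, 152, [0.65, -0.099, 0.043]), (0.05, 21, [0.649, -0.108, 0.052]), (0.06, 17, [0.65, -0.115, 0.065]), (0.07, 13, [0.65, -0.118, 0.075]), (0.08, 3, [0.655, -0.125, 0.084]), (0.09, 11, [0.656, -0.107, 0.098]), (0.1, 31, [0.652, -0.104, 0.105]), (0.11, 29, [0.653, -0.104, 0.116])]
red 2400 [[0.6377, -0.1482, 0.1055], [0.643, -0.1376, 0.1145], [0.6504, -0.1286, 0.1191]]
bins [(0.03, 5847, [0.636, -0.098, 0.038]), (0.04, 1527, [0.641, -0.102, 0.046]), (0.05, 191, [0.643, -0.11, 0.055]), (0.06, 212, [0.643, -0.115, 0.065]), (0.07, 200, [0.644, -0.121, 0.075]), (0.08, 232, [0.644, -0.126, 0.085]), (0.09, 387, [0.637, -0.119, 0.096]), (0.1, 730, [0.636, -0.114, 0.105]), (0.11, 920, [0.636, -0.114, 0.115])]
```

>>> step_arm:
  rows:
    - [[0,-0.002,0],[0,0,0]]
    - [[0,-0.002,0],[0,0,0]]
    - [[0,0,0],[0,0,0]]
    - [[0,0,0],[0,0,0]]
    - [[0,0,0],[0,0,0]]
    - [[0,0,0],[0,0,0]]
    - [[0,0,0],[0,0,0]]
    - [[0,0,0],[0,0,0]]

```text
t: 55.65
tcp_pos: [0.6457, -0.1157, 0.1006]
eef_rot: [180.0, -0.0, -172.0]
force: [-0.4, 4.7, -1.7]
width: -0.0001
finger_force: 2.2
```

>>> step_arm:
  rows:
    - [[0,-0.002,0],[0,0,0]]
    - [[0,-0.002,0],[0,0,0]]
    - [[0,0,0],[0,0,0]]
    - [[0,0,0],[0,0,0]]
    - [[0,0,0],[0,0,0]]
    - [[0,0,0],[0,0,0]]
    - [[0,0,0],[0,0,0]]
    - [[0,0,0],[0,0,0]]

```text
t: 56.65
tcp_pos: [0.6458, -0.1163, 0.1005]
eef_rot: [179.7, -0.1, -171.9]
force: [-2.5, 15.0, 1.2]
width: 0.0002
finger_force: 7.7
```

The lever is at its stop (15 N). Next is the button.

>>> step_arm:
  rows:
    - [[0,0.02,0],[0,0,0]]
    - [[0,0.025,0],[0,0,0]]
    - [[-0.0115,0.025,0],[0,0,0]]
    - [[-0.0115,0.025,0],[0,0,0]]
    - [[-0.0115,0.025,0],[0,0,0]]
    - [[-0.0115,0.027,0],[0,0,0]]
    - [[0,0,0],[0,0,0]]
    - [[0,0,0],[0,0,0]]

```text
t: 57.65
tcp_pos: [0.6713, 0.032, 0.1009]
eef_rot: [-180.0, 0.0, -172.0]
force: [-0.0, -1.1, -0.3]
width: -0.0006
finger_force: 0.0
```

Run:
```python
from h import *
st();lever('wrist');plan([(.6702,.0324,.045,188,8)])
```

```text
{'t': 57.65, 'tcp_pos': [0.671, 0.032, 0.101], 'eef_rot': [-179.953, 0.007, -171.956], 'force': [-0.016, -1.133, -0.285], 'width': -0.001, 'finger_force': 0.0, 'qpos': [-3.963, 26.075, 86.304, -0.048, 67.605, -101.988]}
bins [(0.03, 7613, [0.638, -0.091, 0.038]), (0.04, 2241, [0.643, -0.099, 0.046]), (0.05, 449, [0.645, -0.11, 0.055]), (0.06, 348, [0.646, -0.114, 0.064])]
[[[0.0001,0.0001,0.007],[0,0,0]],[[0.0001,0.0002,0.007],[0,0,0]],[[0.0002,0.0001,0.007],[0,0,0]],[[0.0001,0.0001,0.0069],[0,0,0]],[[0.0001,0.0001,0.007],[0,0,0]],[[0.0001,0.0002,0.007],[0,0,0]],[[0.0001,0.0001,0.007],[0,0,0]],[[0.0001,0.0001,0.007],[0,0,0]]]
```

>>> step_arm:
  rows:
    - [[0.001,0,0.02],[0,0,0]]
    - [[0,0,0.02],[0,0,0]]
    - [[0,0,0.015],[0,0,0]]
    - [[0,0,0.008],[0,0,0]]
    - [[0,0,0.003],[0,0,0]]
    - [[0,0,0.003],[0,0,0]]
    - [[0,0,0.002],[0,0,0]]
    - [[0,0,0],[0,0,0]]

```text
t: 58.7
tcp_pos: [0.671, 0.0319, 0.0305]
eef_rot: [-180.0, 0.1, -172.0]
force: [-1.0, -0.4, 2.7]
width: -0.0003
finger_force: 1.1
```

>>> step_arm:
  rows:
    - [[0,0,0.002],[0,0,0]]
    - [[0,0,0.002],[0,0,0]]
    - [[0,0,0],[0,0,0]]
    - [[0,0,0],[0,0,0]]
    - [[0,0,0],[0,0,0]]
    - [[0,0,0],[0,0,0]]
    - [[0,0,0],[0,0,0]]
    - [[0,0,0],[0,0,0]]

```text
t: 59.7
tcp_pos: [0.6711, 0.0319, 0.027]
eef_rot: [-180.0, 0.1, -172.0]
force: [-2.9, 0.6, 8.6]
width: -0.0
finger_force: 4.0
```

>>> step_arm:
  rows:
    - [[0,0,0.001],[0,0,0]]
    - [[0,0,0],[0,0,0]]
    - [[0,0,0],[0,0,0]]
    - [[0,0,0],[0,0,0]]
    - [[0,0,-0.01],[0,0,0]]
    - [[0,0,-0.03],[0,0,0]]
    - [[0,0,-0.05],[0,0,0]]
    - [[0,0,-0.05],[0,0,0]]

```text
t: 60.7
tcp_pos: [0.6699, 0.0319, 0.1654]
eef_rot: [180.0, -0.1, -172.0]
force: [0.5, -0.5, -0.1]
width: -0.0003
finger_force: 0.0
```

Run:
```python
from h import *
st();plan([(.656,-.191,.165,188,6),(.656,-.191,.1,188,2)])
```

```text
{'t': 60.7, 'tcp_pos': [0.67, 0.032, 0.165], 'eef_rot': [179.981, -0.077, -171.994], 'force': [0.521, -0.453, -0.14], 'width': -0.0, 'finger_force': 0.0, 'qpos': [-4.004, 22.194, 84.094, 0.003, 73.79, -102.011]}
[[[0.0075,-0.0365,0.0001],[0,0,0]],[[0.0074,-0.0364,0],[0,0,0]],[[0.0075,-0.0365,0.0001],[0,0,0]],[[0.0075,-0.0365,0.0001],[0,0,0]],[[0.0075,-0.0364,0],[0,0,0]],[[0.0074,-0.0365,0.0001],[0,0,0]],[[0,0,0.0325],[0,0,0]],[[-0.0001,0,0.0325],[0,0,0]]]
```

>>> step_arm:
  rows:
    - [[0.0075,-0.0365,0],[0,0,0]]
    - [[0.0075,-0.0365,0],[0,0,0]]
    - [[0.0075,-0.0365,0],[0,0,0]]
    - [[0.0075,-0.0365,0],[0,0,0]]
    - [[0.0075,-0.0365,0],[0,0,0]]
    - [[0.0075,-0.0365,0],[0,0,0]]
    - [[0,0,0],[0,0,0]]
    - [[0,0,0],[0,0,0]]

```text
t: 61.7
tcp_pos: [0.6562, -0.1909, 0.1643]
eef_rot: [179.9, -0.0, -172.0]
force: [0.2, 0.1, 0.0]
width: 0.0002
finger_force: 0.0
```

Run:
```python
from h import *
st();lever('wrist')
```

```text
{'t': 61.7, 'tcp_pos': [0.656, -0.191, 0.164], 'eef_rot': [179.949, -0.023, -172.02], 'force': [0.151, 0.074, 0.003], 'width': 0.0, 'finger_force': 0.0, 'qpos': [-22.837, 23.884, 81.991, 0.033, 74.171, -120.826]}
red 1396 [[0.6386, -0.1529, 0.1056], [0.6467, -0.1442, 0.1141], [0.6574, -0.1339, 0.1178]]
bins [(0.03, 3755, [0.637, -0.102, 0.038]), (0.04, 890, [0.641, -0.104, 0.047]), (0.05, 68, [0.642, -0.112, 0.055]), (0.06, 80, [0.643, -0.117, 0.065]), (0.07, 92, [0.644, -0.123, 0.075]), (0.08, 62, [0.645, -0.127, 0.083]), (0.1, 13, [0.644, -0.146, 0.106]), (0.11, 18, [0.657, -0.134, 0.112])]
```

>>> step_arm:
  rows:
    - [[0,0,0.02],[0,0,0]]
    - [[0,0,0.02],[0,0,0]]
    - [[0,0,0.015],[0,0,0]]
    - [[0,0,0.01],[0,0,0]]
    - [[0,0,0],[0,0,0]]
    - [[0,0,0],[0,0,0]]
    - [[0,0,0],[0,0,0]]
    - [[0,0,0],[0,0,0]]

```text
t: 62.75
tcp_pos: [0.6568, -0.1915, 0.1006]
eef_rot: [-180.0, 0.1, -172.0]
force: [0.9, -0.2, -0.2]
width: 0.0001
finger_force: 0.0
```

>>> step_arm:
  rows:
    - [[0,0.01,0],[0,0,0]]
    - [[0,0.01,0],[0,0,0]]
    - [[0,0.01,0],[0,0,0]]
    - [[0,0.01,0],[0,0,0]]
    - [[0,0.01,0],[0,0,0]]
    - [[0,0.01,0],[0,0,0]]
    - [[0,0.01,0],[0,0,0]]
    - [[0,0.01,0],[0,0,0]]

```text
t: 63.75
tcp_pos: [0.645, -0.1112, 0.0996]
eef_rot: [180.0, -0.0, -172.0]
force: [-0.0, -0.8, -1.0]
width: 0.0002
finger_force: 0.4
```

>>> step_arm:
  rows:
    - [[0,0.004,0],[0,0,0]]
    - [[0,0.004,0],[0,0,0]]
    - [[0,0.003,0],[0,0,0]]
    - [[0,0,0],[0,0,0]]
    - [[0,0,0],[0,0,0]]
    - [[0,0,0],[0,0,0]]
    - [[0,0,0],[0,0,0]]
    - [[0,0,0],[0,0,0]]

```text
t: 64.75
tcp_pos: [0.6438, -0.1012, 0.0998]
eef_rot: [180.0, 0.0, -172.0]
force: [-0.2, 0.1, -0.5]
width: 0.0001
finger_force: 0.0
```

Run:
```python
from h import *
st();lever('scene');lever('wrist')
```

```text
{'t': 64.75, 'tcp_pos': [0.644, -0.101, 0.1], 'eef_rot': [180.0, 0.002, -172.002], 'force': [-0.178, 0.066, -0.527], 'width': 0.0, 'finger_force': 0.0, 'qpos': [-15.862, 23.631, 89.752, 0.001, 66.615, -113.861]}
red 79 [[0.6358, -0.0801, 0.1071], [0.6458, -0.0686, 0.1179], [0.6535, -0.0626, 0.1231]]
bins [(0.03, 316, [0.647, -0.091, 0.037]), (0.04, 128, [0.652, -0.098, 0.042]), (0.05, 16, [0.649, -0.097, 0.052]), (0.06, 6, [0.649, -0.089, 0.066]), (0.07, 9, [0.649, -0.086, 0.074]), (0.08, 5, [0.647, -0.082, 0.086]), (0.09, 9, [0.653, -0.097, 0.096]), (0.1, 13, [0.655, -0.096, 0.105]), (0.11, 30, [0.653, -0.092, 0.116])]
red 2253 [[0.6286, -0.0854, 0.1076], [0.6335, -0.0774, 0.1164], [0.6405, -0.0661, 0.1211]]
bins [(0.03, 6009, [0.636, -0.112, 0.038]), (0.04, 1448, [0.64, -0.106, 0.046]), (0.05, 176, [0.641, -0.099, 0.055]), (0.06, 196, [0.64, -0.095, 0.065]), (0.07, 218, [0.639, -0.091, 0.075]), (0.08, 212, [0.638, -0.086, 0.085]), (0.09, 512, [0.636, -0.097, 0.096]), (0.1, 739, [0.634, -0.103, 0.105]), (0.11, 929, [0.634, -0.102, 0.115])]
```

>>> step_arm:
  rows:
    - [[0,0.002,0],[0,0,0]]
    - [[0,0.002,0],[0,0,0]]
    - [[0,0.002,0],[0,0,0]]
    - [[0,0,0],[0,0,0]]
    - [[0,0,0],[0,0,0]]
    - [[0,0,0],[0,0,0]]
    - [[0,0,0],[0,0,0]]
    - [[0,0,0],[0,0,0]]

```text
t: 65.85
tcp_pos: [0.6429, -0.0952, 0.0998]
eef_rot: [180.0, 0.0, -172.0]
force: [-0.2, 0.3, -0.8]
width: 0.0001
finger_force: 0.0
```

>>> step_arm:
  rows:
    - [[0,0.002,0],[0,0,0]]
    - [[0,0.001,0],[0,0,0]]
    - [[0,0,0],[0,0,0]]
    - [[0,0,0],[0,0,0]]
    - [[0,0,0],[0,0,0]]
    - [[0,0,0],[0,0,0]]
    - [[0,0,0],[0,0,0]]
    - [[0,0,0],[0,0,0]]

```text
t: 66.85
tcp_pos: [0.6425, -0.0922, 0.0998]
eef_rot: [180.0, 0.0, -172.0]
force: [-0.3, 0.4, -0.1]
width: -0.0001
finger_force: 0.0
```

>>> step_arm:
  rows:
    - [[0,0.002,0],[0,0,0]]
    - [[0,0.002,0],[0,0,0]]
    - [[0,0,0],[0,0,0]]
    - [[0,0,0],[0,0,0]]
    - [[0,0,0],[0,0,0]]
    - [[0,0,0],[0,0,0]]
    - [[0,0,0],[0,0,0]]
    - [[0,0,0],[0,0,0]]

```text
t: 67.85
tcp_pos: [0.6424, -0.0914, 0.0999]
eef_rot: [-179.7, 0.0, -172.0]
force: [0.6, -10.9, -2.9]
width: -0.0001
finger_force: 5.3
```

Run:
```python
from h import *
st();lever('wrist')
```

```text
{'t': 67.85, 'tcp_pos': [0.642, -0.091, 0.1], 'eef_rot': [-179.727, 0.041, -172.04], 'force': [0.624, -10.871, -2.921], 'width': -0.0, 'finger_force': 5.309, 'qpos': [-14.939, 23.197, 90.322, -0.257, 66.337, -112.795]}
red 2361 [[0.6275, -0.0761, 0.1038], [0.633, -0.068, 0.1132], [0.6408, -0.0571, 0.1177]]
bins [(0.03, 5808, [0.635, -0.112, 0.038]), (0.04, 1584, [0.641, -0.105, 0.047]), (0.05, 200, [0.64, -0.096, 0.055]), (0.06, 221, [0.64, -0.091, 0.065]), (0.07, 173, [0.638, -0.084, 0.074]), (0.08, 216, [0.637, -0.079, 0.085]), (0.09, 387, [0.632, -0.09, 0.097]), (0.1, 764, [0.633, -0.093, 0.105]), (0.11, 922, [0.633, -0.093, 0.115])]
```

>>> step_arm:
  rows:
    - [[0,-0.015,0],[0,0,0]]
    - [[0,-0.025,0],[0,0,0]]
    - [[0,0,-0.05],[0,0,0]]
    - [[0,0,-0.04],[0,0,0]]
    - [[0,0,0],[0,0,0]]
    - [[0,0,0],[0,0,0]]
    - [[0,0,0],[0,0,0]]
    - [[0,0,0],[0,0,0]]

```text
t: 68.9
tcp_pos: [0.6468, -0.1277, 0.1882]
eef_rot: [179.9, -0.1, -172.0]
force: [-0.1, -0.1, 1.7]
width: -0.0002
finger_force: 0.0
```

Run:
```python
from h import *
st();lever('wrist');plan([(.524,-.1762,.18,188,4),(.524,-.1762,.1,188,3)])
```

```text
{'t': 68.9, 'tcp_pos': [0.647, -0.128, 0.188], 'eef_rot': [179.931, -0.134, -171.995], 'force': [-0.07, -0.14, 1.735], 'width': -0.0, 'finger_force': 0.0, 'qpos': [-18.02, 19.622, 84.865, 0.003, 75.663, -116.025]}
red 1132 [[0.6281, -0.0769, 0.1057], [0.6363, -0.0684, 0.1143], [0.6469, -0.0578, 0.1179]]
bins [(0.03, 3244, [0.637, -0.113, 0.038]), (0.04, 875, [0.643, -0.105, 0.046]), (0.05, 103, [0.642, -0.097, 0.055]), (0.06, 116, [0.641, -0.091, 0.065]), (0.07, 126, [0.64, -0.086, 0.075]), (0.08, 146, [0.64, -0.08, 0.086]), (0.09, 67, [0.639, -0.077, 0.092]), (0.1, 14, [0.648, -0.074, 0.107]), (0.11, 19, [0.649, -0.061, 0.112])]
[[[0.0321,-0.0077,0.0022],[0,0,0]],[[0.0321,-0.0077,0.0021],[0,0,0]],[[0.0321,-0.0077,0.0022],[0,0,0]],[[0.0322,-0.0078,0.0022],[0,0,0]],[[-0.0001,0,0.0267],[0,0,0]],[[0,0,0.0266],[0,0,0]],[[-0.0001,0,0.0267],[0,0,0]],[[0,0,0],[0,0,0]]]
```

>>> step_arm:
  rows:
    - [[0.032,-0.0075,0],[0,0,0]]
    - [[0.032,-0.0075,0],[0,0,0]]
    - [[0.032,-0.008,0],[0,0,0]]
    - [[0.0325,-0.008,0],[0,0,0]]
    - [[0,0,0],[0,0,0]]
    - [[0,0,0.02],[0,0,0]]
    - [[0,0,0.02],[0,0,0]]
    - [[0,0,0],[0,0,0]]
  fingers: 0.06

```text
t: 69.95
tcp_pos: [0.524, -0.1755, 0.1479]
eef_rot: [179.9, -0.2, -172.0]
force: [-0.4, -0.8, 0.0]
width: 0.0601
finger_force: 0.0
```

>>> step_arm:
  rows:
    - [[0,0,0],[0,0,0]]
    - [[0,0,0.03],[0,0,0]]
    - [[0,0,0.03],[0,0,0]]
    - [[0,0,0.02],[0,0,0]]
    - [[0,0,0.007],[0,0,0]]
    - [[0,0,0],[0,0,0]]
    - [[0,0,0],[0,0,0]]
    - [[0,0,0],[0,0,0]]

```text
t: 70.95
tcp_pos: [0.5254, -0.1769, 0.064]
eef_rot: [-179.9, 0.1, -172.0]
force: [-0.4, -0.8, 0.4]
width: 0.0602
finger_force: 0.0
```

>>> step_arm:
  rows:
    - [[0,0,0],[0,0,0]]
    - [[0,0,0],[0,0,0]]
    - [[0,0,0],[0,0,0]]
    - [[0,0,0],[0,0,0]]
    - [[0,0,0],[0,0,0]]
    - [[0,0,0],[0,0,0]]
    - [[0,0,0],[0,0,0]]
    - [[0,0,0],[0,0,0]]
  fingers: 0.0

```text
t: 71.95
tcp_pos: [0.5246, -0.1761, 0.0632]
eef_rot: [180.0, 0.0, -172.0]
force: [-1.9, 2.7, 4.8]
width: 0.021
finger_force: 39.2
```

>>> step_arm:
  rows:
    - [[0,0.005,0],[0,0,0]]
    - [[0,0.012,0],[0,0,0]]
    - [[0,0.016,0],[0,0,0]]
    - [[0,0.016,0],[0,0,0]]
    - [[0,0.016,0],[0,0,0]]
    - [[0,0.016,0],[0,0,0]]
    - [[0,0.016,0],[0,0,0]]
    - [[0,0.016,0],[0,0,0]]

```text
t: 72.95
tcp_pos: [0.5087, -0.0634, 0.0631]
eef_rot: [-180.0, 0.0, -172.0]
force: [-1.9, -3.5, 5.4]
width: 0.0206
finger_force: 39.9
```

>>> step_arm:
  rows:
    - [[0,0.016,0],[0,0,0]]
    - [[0,0.016,0],[0,0,0]]
    - [[0,0.016,0],[0,0,0]]
    - [[0,0.016,0],[0,0,0]]
    - [[0,0.014,0],[0,0,0]]
    - [[0,0.01,0],[0,0,0]]
    - [[0,0.006,0],[0,0,0]]
    - [[0,0.006,0],[0,0,0]]

```text
t: 73.95
tcp_pos: [0.4948, 0.0356, 0.0631]
eef_rot: [180.0, 0.0, -171.9]
force: [-0.3, -2.8, 5.8]
width: 0.021
finger_force: 39.9
```

>>> step_arm:
  rows:
    - [[0,0.003,0],[0,0,0]]
    - [[0,0.002,0],[0,0,0]]
    - [[0,0.002,0],[0,0,0]]
    - [[0,0,0],[0,0,0]]
    - [[0,0,0],[0,0,0]]
    - [[0,0,0],[0,0,0]]
    - [[0,0,0],[0,0,0]]
    - [[0,0,0],[0,0,0]]

```text
t: 74.95
tcp_pos: [0.4939, 0.0418, 0.0631]
eef_rot: [-180.0, 0.0, -172.0]
force: [-1.0, -3.8, 4.8]
width: 0.0206
finger_force: 39.9
```

Fully out. I release, rise clear and verify.

>>> step_arm:
  rows:
    - [[0,0,0],[0,0,0]]
    - [[0,0,0],[0,0,0]]
    - [[0,0,0],[0,0,0]]
    - [[0,0,0],[0,0,0]]
    - [[0,0,-0.02],[0,0,0]]
    - [[0,0,-0.04],[0,0,0]]
    - [[0,0,-0.04],[0,0,0]]
    - [[0,0,-0.04],[0,0,0]]
  fingers: 0.06

```text
t: 75.95
tcp_pos: [0.4937, 0.0414, 0.204]
eef_rot: [180.0, -0.0, -172.0]
force: [0.8, 0.0, -1.3]
width: 0.0597
finger_force: 0.0
```

>>> step_arm:
  rows:
    - [[0,-0.03,0],[0,0,0]]
    - [[0,-0.03,0],[0,0,0]]
    - [[0,-0.03,0],[0,0,0]]
    - [[0,0,0],[0,0,0]]
    - [[0,0,0],[0,0,0]]
    - [[0,0,0],[0,0,0]]
    - [[0,0,0],[0,0,0]]
    - [[0,0,0],[0,0,0]]

```text
t: 76.95
tcp_pos: [0.5065, -0.0473, 0.2028]
eef_rot: [180.0, 0.0, -172.0]
force: [0.8, 0.4, -0.7]
width: 0.0597
finger_force: 0.0
```

Run:
```python
from h import *
st()
for k in((.4823,-.1442),(.5564,-.1336),(.4718,-.0697)): c=chk(k)
P=pts(c);m=(c['z_map']>0)&(P[...,2]>.07)&(P[...,2]<.095)&(np.hypot(P[...,0]-.494,P[...,1]-.042)<.05)
if m.sum():print('handle',m.sum(),rect(P[m][:,:2]))
c,_,_=lever('scene');save(c,'s_end')
```

```text
{'t': 76.95, 'tcp_pos': [0.506, -0.047, 0.203], 'eef_rot': [179.999, 0.002, -171.953], 'force': [0.847, 0.383, -0.673], 'width': 0.06, 'finger_force': 0.0, 'qpos': [-14.225, -1.566, 107.063, 0.002, 74.501, -112.272]}
obj (array([ 0.4835, -0.1435]), array([0.0447, 0.0446]), 13.5) [0.0374 0.0445 0.046 ] 1342 pocket (0.4823, -0.1442)
obj (array([ 0.5562, -0.1334]), array([0.0411, 0.0405]), 8.5) [0.037  0.0439 0.0458] 1652 pocket (0.5564, -0.1336)
obj (array([ 0.4724, -0.0699]), array([0.04  , 0.0398]), 8.1) [0.0383 0.0446 0.046 ] 1531 pocket (0.4718, -0.0697)
handle 706 (array([0.493 , 0.0415]), array([0.0213, 0.021 ]), 75.5)
red 74 [[0.634, -0.0683, 0.1025], [0.6439, -0.0593, 0.1131], [0.6523, -0.054, 0.1197]]
bins [(0.03, 337, [0.642, -0.095, 0.037]), (0.04, 140, [0.652, -0.098, 0.042]), (0.05, 12, [0.65, -0.097, 0.053]), (0.06, 6, [0.649, -0.087, 0.065]), (0.07, 6, [0.648, -0.081, 0.074]), (0.08, 3, [0.648, -0.078, 0.081]), (0.1, 4, [0.654, -0.065, 0.106]), (0.11, 8, [0.647, -0.072, 0.115])]
```

View pics/s_end.png

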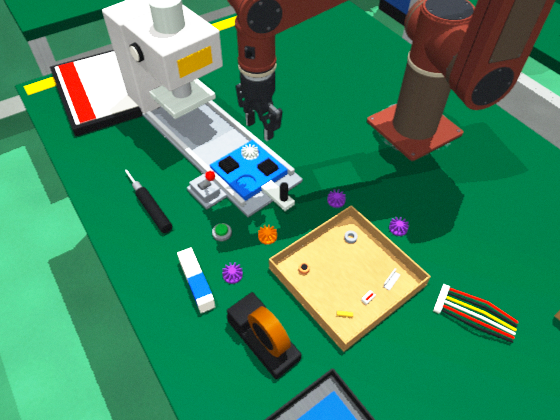

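The final view shows the shuttle out with the sinks in their pockets at (229,163), (250,152) and (267,167). The lever at (210,176) is unlocked, the five other parts are in the bin, and the bystanders have not moved.

```bash
python3 -c "
from cell import finish_job
print(finish_job())"
```

```text
the job is handed in; nothing more can be done
None
```

I handed the job in after about 77 s of the 210 s allowed: all three heat sinks present are seated, the press cycle ran in the required order, and the shuttle is fully out with the lever unlocked; the hand-in gave no verdict.

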